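Turn the stamp blocks over and put the sealed one away

ROBOT

A 7-joint arm with a two-finger parallel gripper is mounted at the origin on the work surface. World frame = base frame: x ahead of the robot, y to its left, z up, the work surface at z = 0. Lengths are in m, angles in degrees, forces in N, time in s.
With the tool pointing down it reaches from about 0.425 to 0.875 m from the base axis. Payload 4.7 kg.
Tool frame: the origin (TCP) lies midway between the tips of the shut fingers; the grasp point (between the pads) lies 19 mm behind it; z points along the fingers, y is the line along which they close (so a half turn about z gives the same grasp; the last joint's range is limited). The gripper opens to 87 mm and grips with 3 to 60 N. Pads are 19 mm wide; open, the fingers measure 117 mm over their backs; the gripper's body (75 mm by 190 mm) begins 51 mm behind the grasp point.
Start: joints at [-70.124, 18.392, -4.016, 83.108, 1.295, 78.541, -3.26], TCP at [0.212, 0.614, 0.223] pointing down, gripper open.
Joint ranges: [-163.93, 163.93], [-17.29, 119.83], [-79.2, 71.16], [3.27, 140.29], [-89.18, 269.18], [5.43, 117.66], [-154.24, 154.24]. Speed limits (degrees/s): [147.25, 147.25, 180, 180, 180, 180, 180].

INTERFACE

Orientations are given as [roll, pitch, yaw] about the fixed x, y, z axes, in that order (R = Rz(yaw) Ry(pitch) Rx(roll)).
In Python, from cell import env gives the robot as it stands. The module is installed in compiled form; this text tells all that it offers.
- The arm moves only by the tool step_arm, never from a script. Its argument "rows" is a list of rows, each an object with "angular": the turn, a rotation vector about the tool's x, y, z in units of pi rad (1.0 is pi rad), a list of three; "slide": the shift along the tool's x, y, z in units of 500 mm (1.0 is 500 mm), a list of three; "jaw": the opening, from 0 (shut) to 1 (fully open). A call has 1 to 10 rows; each row shifts and turns the commanded pose from where the row before left it, along the tool's axes as they then stand; what a row does not reach is not made up. A row lasts 1/8 s, in which the tool goes at most 62.5 mm and 10.7 degrees, less where a joint would pass 70% of its speed; a pose out of reach is approached as far as the arm can. A call with a number of a shift or a turn outside -1 to 1 is refused whole. A call with a gripper value outside its range is refused whole. The fingers move at their own pace and stop on an object; "newtons" is the grip in N (left out, the last holds). Time passes only in rows, so rows that do not move let the fingers close. It gives the time, the measured TCP pose, the force, the opening and the grip force at its end, in the units of the state.
- env.get_obs(): the state, without advancing time (a new reading comes with each control period).
- env.read_camera(name): name is "side" or "top" or "wrist"; returns the picture (420x560x3 uint8, red, green, blue); there is no depth.
- env.camera_info(name): a dict with "fx", "fy", "cx", "cy" (pixels), "R" (3x3) and "t" (3): a world point X has camera coordinates R X + t. Camera axes: x right, y down, z forward; pixel columns grow to the right and rows downward; lengths in m; the calibration is good to about 2 mm. A picture is of the moment at which its call begins: read the wrist's pose just before it. camera_info takes no time and is no camera call; for the wrist camera it gives the pose at the moment of the call.
- env.sign_off(): hands the job in; it is judged then, once.
The state is a dict: "time_s": time; "qpos": joint angles; "joint_velocities": joint speeds; "effort": joint torques, N m; "tool_pos": TCP position; "tool_rot": TCP orientation; "force": force on the tool from outside, world axes, zero at the start; "wrist_torque": the same for the moment, N m; "grip_width": finger opening in m; "grasp_force": force on a finger pad.
Only numpy, scipy, OpenCV 4.12 (cv2) and the standard library are available. Lean on these libraries where they do the work, as an engineer would, in place of code of your own. Each camera call takes 0.05 s, during which the arm holds its last target. There are 200 camera calls.

TASK

The washed wooden stamp blocks on the pottery bench must dry underside up: turn every one over. One of them carries the studio seal (a black ring with a dot) on its underside: slide the chest's cover open, lay that block flat in the compartment with its seal facing up, and slide the cover fully shut again. Leave the other blocks lying flat on the bench beside the chest, undersides up, and the other things where they are.

Things in the scene. Friction and masses are not known exactly. Their poses are not given: they have to be found in the camera images.
- block_1: wooden stamp block 84 (x) x 56 (y) x 30 mm (z), 85-155 g, flat on the bench, long side across the bench (yaw 1.0-1.6), or absent. Origin: centre of the face underneath at the start; z points up from it. All look alike from above; exactly one present has the seal on its underside: a flush black ring 46 mm across, 9 mm wide, round a 14 mm black dot. Which one varies; seen only with that face in view
- block_2: wooden stamp block 84 (x) x 56 (y) x 30 mm (z), 85-155 g, flat on the bench, long side across the bench (yaw 1.0-1.6), or absent. Origin: centre of the face underneath at the start; z points up from it. All look alike from above; exactly one present has the seal on its underside: a flush black ring 46 mm across, 9 mm wide, round a 14 mm black dot. Which one varies; seen only with that face in view
- block_3: wooden stamp block 84 (x) x 56 (y) x 30 mm (z), 85-155 g, flat on the bench, long side across the bench (yaw 1.0-1.6), or absent. Origin: centre of the face underneath at the start; z points up from it. All look alike from above; exactly one present has the seal on its underside: a flush black ring 46 mm across, 9 mm wide, round a 14 mm black dot. Which one varies; seen only with that face in view
- block_4: wooden stamp block 84 (x) x 56 (y) x 30 mm (z), 85-155 g, flat on the bench, long side across the bench (yaw 1.0-1.6), or absent. Origin: centre of the face underneath at the start; z points up from it. All look alike from above; exactly one present has the seal on its underside: a flush black ring 46 mm across, 9 mm wide, round a 14 mm black dot. Which one varies; seen only with that face in view
- block_5: wooden stamp block 84 (x) x 56 (y) x 30 mm (z), 85-155 g, flat on the bench, long side across the bench (yaw 1.0-1.6), or absent. Origin: centre of the face underneath at the start; z points up from it. All look alike from above; exactly one present has the seal on its underside: a flush black ring 46 mm across, 9 mm wide, round a 14 mm black dot. Which one varies; seen only with that face in view
- block_6: wooden stamp block 84 (x) x 56 (y) x 30 mm (z), 85-155 g, flat on the bench, long side across the bench (yaw 1.0-1.6), or absent. Origin: centre of the face underneath at the start; z points up from it. All look alike from above; exactly one present has the seal on its underside: a flush black ring 46 mm across, 9 mm wide, round a 14 mm black dot. Which one varies; seen only with that face in view
- chest: wooden stamp chest fixed to the bench, 300 mm long (its x, pointing away from the robot) x 164 mm wide (its y) x 58 mm high over its two side rails. Origin: centre of its underside. The near half (its -x side) is an open-topped compartment, the far half a solid deck 50 mm high onto which the cover slides
- well (a point): centre of the compartment's floor, 8 mm above the bench; axes as the chest's. The compartment is 140 mm (x) x 136 mm (y) inside, its walls 8 mm thick with tops 50 mm above the bench (side rails to 58 mm); a block lying flat in it clears the cover
- cover (a joint): the chest's flat sliding cover (148 x 148 x 7 mm, top face 58 mm above the bench): 0 = fully closed over the compartment, 0.146 m = fully open, slid along the chest's +x onto the deck; starts 0 to 40 mm open. It slides with about 1.5 N of friction and stays where it is left
- cover_grip (a point): centre of the grip bar on the cover: a bar 18 mm thick (chest x) x 90 mm long (chest y) x 22 mm high standing in the middle of the cover, from 58 to 80 mm above the bench; the point is 68 mm above the bench and moves with the cover
- cork: cork stopper, 36 mm across, 22 mm high, standing among the blocks; not part of the job; origin at the centre of its underside
- prop: clay kiln prop, upright cylinder 30 mm across, 35 mm high, standing among the blocks; not part of the job; origin at the centre of its underside
- bowl: blue bowl, 110 mm across, 50 mm high, at the back of the bench; not part of the job; origin at the centre of its underside
- mug: white mug, 80 mm across, 90 mm high, at the back; not part of the job; origin at the centre of its underside
- jar_a: glaze jar, 70 mm across, 100 mm high, at the back right; not part of the job; origin at the centre of its underside
- jar_b: small glaze jar, 64 mm across, 85 mm high, left of the chest; not part of the job; origin at the centre of its underside
- rib: flat wooden rib, 100 x 45 x 8 mm, lying between the blocks and the chest; not part of the job; origin at the centre of its underside
Things that resemble listed ones, but are neither listed nor needed, are in the scene too. What is shaped like the block_2 but green or orange is not meant.

How it is judged (in metres and radians):
On the way, in this order (a step that is already met when the one before it is completed fails the run):
1. the sealed block has been turned over: its seal faces up (within 30 degrees) (angle between each of block_2, block_5's own z axis and vertical above 2.62 rad), for 0.1 s.
2. the sealed block lies in the compartment, seal up, let go, while the cover is open (value of joint cover above 0.05 m and x of block_2 in the frame of well between -0.045 and 0.045 m and y of block_2 in the frame of well between -0.045 and 0.045 m and z of each of block_2, block_5 in the frame of well below 0.036 m and angle between each of block_2, block_5's own z axis and vertical above 2.97 rad and contact force between the fingers and block_2 below 0.1 N and x of block_5 in the frame of well between -0.045 and 0.045 m and y of block_5 in the frame of well between -0.045 and 0.045 m and contact force between the fingers and block_5 below 0.1 N), for 0.2 s.
At the end, for the whole second after the job is handed in: The cover is fully shut (within 6 mm); the sealed block lies flat on the compartment's floor at rest with its seal up (within 10 degrees); every other block lies on the bench outside the chest, turned over and flat (within 10 degrees) (value of joint cover below 0.006 m and x of block_2 in the frame of well between -0.045 and 0.045 m and y of block_2 in the frame of well between -0.045 and 0.045 m and z of each of block_2, block_5 in the frame of well below 0.036 m and angle between each of block_2, block_5, block_1, block_3, block_4, block_6's own z axis and vertical above 2.97 rad and linear speed of each of block_2, block_5 below 0.02 m/s and x of block_5 in the frame of well between -0.045 and 0.045 m and y of block_5 in the frame of well between -0.045 and 0.045 m and (y of block_1 in the frame of chest above 0.09 m or y of block_1 in the frame of chest below -0.09 m or x of block_1 in the frame of chest above 0.16 m or x of block_1 in the frame of chest below -0.16 m) and height (world z) of block_1 between -0.02 and 0.045 m and (y of block_3 in the frame of chest above 0.09 m or y of block_3 in the frame of chest below -0.09 m or x of block_3 in the frame of chest above 0.16 m or x of block_3 in the frame of chest below -0.16 m) and height (world z) of block_3 between -0.02 and 0.045 m and (y of block_4 in the frame of chest above 0.09 m or y of block_4 in the frame of chest below -0.09 m or x of block_4 in the frame of chest above 0.16 m or x of block_4 in the frame of chest below -0.16 m) and height (world z) of block_4 between -0.02 and 0.045 m and (y of block_6 in the frame of chest above 0.09 m or y of block_6 in the frame of chest below -0.09 m or x of block_6 in the frame of chest above 0.16 m or x of block_6 in the frame of chest below -0.16 m) and height (world z) of block_6 between -0.02 and 0.045 m); the robot touches nothing.
It fails at once if a bystander (cork, prop, bowl, mug, jar or rib) is shoved more than 6 cm or knocked over (distance of any of cork, prop, bowl, mug, jar_a, jar_b, rib from where it was at the start of the episode above 0.06 m or angle between any of cork, prop, bowl, mug, jar_a, jar_b, rib's own z axis and vertical above 0.8 rad).
It fails at once if a block falls off the bench (height (world z) of any of block_1, block_2, block_3, block_4, block_5, block_6 below -0.1 m).
Of block_2, block_5 only 1 to 1 are there at a start; the rules pass over those that are not, and their reading is None.
Of block_1, block_3, block_4, block_6 only 2 to 3 are there at a start; the rules pass over those that are not, and their reading is None.
At some moment in a run one of block_1, block_2, block_3, block_4, block_5, block_6 may be knocked a few centimetres aside while the robot is not near it.
Once in a run the grip may slacken for a moment while it holds something.
It also fails if it takes over 210 s, if anything falls off the work surface, if the arm or the gripper's body presses on something with over 40 N, if the wrist force passes 120 N, or if a joint passes its speed limit or range.

## Working session

There is one attempt and no reset: what is moved stays moved. The work goes in short steps, Python scripts to look and compute and a tool call to move; the robot and the scene stay as the last step left them, time stands still between calls to the robot, and variables do not carry over. Pictures are saved under pics/ and viewed, at most 14 in all, crops included, and the job is handed in when it is done.

Besides the shell and the picture viewer there is one more tool, called in YAML: its name, and indented under it one key for each argument. step_arm: Moves the arm, as the interface text tells. Shifts and turns lie within -1 to 1; 1 stands for 500 mm of shift or pi rad of turn. Its arguments: {"type":"object","properties":{"rows":{"type":"array"},"newtons":{"type":"number"}},"required":["rows"]}

```bash
mkdir -p pics; cat > h.py <<'E'
from cell import env
import cv2, numpy as np
def snap(n,f,scale=1.4):
    im=env.read_camera(n); cv2.imwrite('pics/raw_'+f,im[:,:,::-1])
    cv2.imwrite('pics/'+f,cv2.resize(im[:,:,::-1],None,fx=scale,fy=scale,interpolation=cv2.INTER_CUBIC))
def px(ci,u,v,z):
    R=np.array(ci['R']);t=np.array(ci['t'])
    d=R.T@np.array([(u-ci['cx'])/ci['fx'],(v-ci['cy'])/ci['fy'],1]);c=-R.T@t
    return c+d*(z-c[2])/d[2]
def proj(ci,X):
    p=np.array(ci['R'])@np.array(X)+ci['t'];return p[0]/p[2]*ci['fx']+ci['cx'],p[1]/p[2]*ci['fy']+ci['cy']
E
python3 - <<'E'
from h import *
snap('top','top1.png');snap('side','side1.png')
for n in('top','side','wrist'):print(n,env.camera_info(n))
print(env.get_obs())
E
```

```text
top {'fx': 458.8761956469389, 'fy': 458.8761956469389, 'cx': 287.2743956367437, 'cy': 201.6226626254638, 'R': array([[-0.02767712, -0.9995799 , -0.00860287],
       [-0.98812335,  0.02865919, -0.15096656],
       [ 0.15114969,  0.00432238, -0.98850144]]), 't': array([0.08521743, 0.59137809, 1.1141019 ])}
side {'fx': 512.773880006235, 'fy': 512.773880006235, 'cx': 275.91151574659506, 'cy': 207.05545718228637, 'R': array([[ 0.90492908, -0.42555772, -0.00199841],
       [-0.31248498, -0.66128262, -0.68195193],
       [ 0.2888884 ,  0.61774261, -0.73139426]]), 't': array([-0.50145066,  0.27351991,  0.98751868])}
wrist {'fx': 321.6998509971631, 'fy': 321.6998509971631, 'cx': 277.6620371150285, 'cy': 214.1266721802587, 'R': array([[ 0.32616414,  0.94531129, -0.00187429],
       [ 0.91728142, -0.31601239,  0.24234473],
       [ 0.22849891, -0.08076341, -0.97018839]]), 't': array([-0.64975855, -0.02990446,  0.38890623])}
{'time_s': 0.1, 'qpos': array([-70.12385997,  18.43573196,  -4.0186508 ,  83.16697486,
         1.29435264,  78.54106374,  -3.25933178]), 'joint_velocities': array([-0.00133542, -0.10799529, -0.09496779, -0.112663  ,  0.05517646,
       -0.04139293, -0.06282247]), 'effort': array([-6.09001581e-04, -4.92570555e+01, -4.05926825e-01, -3.13399923e+01,
       -6.41357177e-02,  3.95610777e-02,  9.36093988e-05]), 'tool_pos': array([0.21220185, 0.61386715, 0.2215691 ]), 'tool_rot': array([-1.79901438e+02,  3.79051018e-03,  1.60936936e+02]), 'force': array([-0.99582647, -0.61967005, -0.84866088]), 'wrist_torque': array([-0.0215287 ,  0.05548823,  0.03746085]), 'grasp_force': 0.0, 'grip_width': 0.08752615373923228}
```

View pics/top1.png

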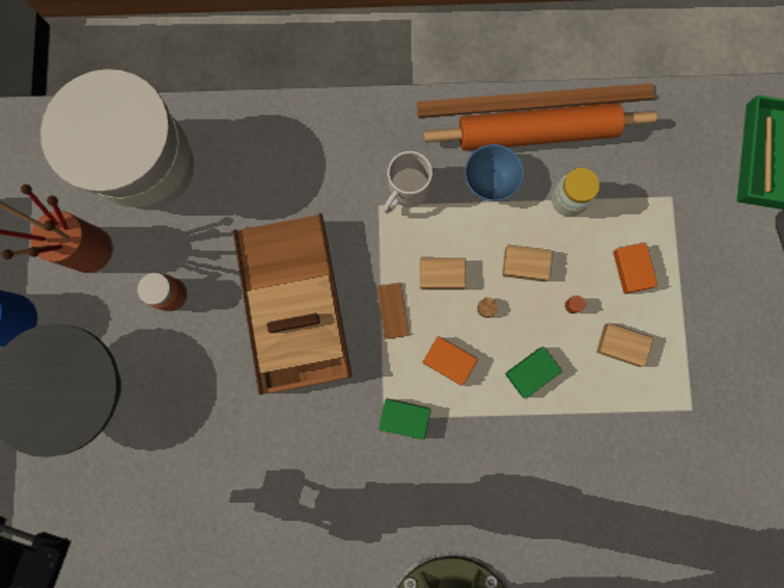

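View pics/side1.png

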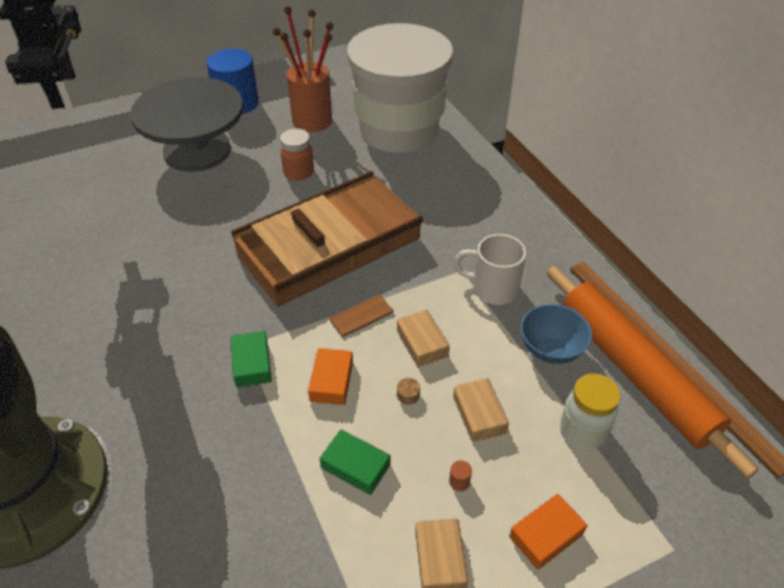

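The top view shows three wooden blocks (800-scale px): A about (443,272), B about (528,262) and C about (626,344). The chest is at about (292,303), with its grip bar at (293,323) and the cover partly open. The side view shows the same three. I'll crop in to read the corners.

```bash
python3 - <<'E'
from h import *
im=cv2.imread('pics/raw_top1.png')
a=cv2.resize(im[160:280,265:475],None,fx=3.8,fy=3.8,interpolation=cv2.INTER_CUBIC)
cv2.imwrite('pics/c1.png',a)
b=cv2.resize(im[145:285,160:260],None,fx=4.2,fy=4.2,interpolation=cv2.INTER_CUBIC)
cv2.imwrite('pics/c2.png',b)
ci=env.camera_info('top')
for n,u,v,z in [('A',443,272,.03),('B',528,262,.03),('C',626,344,.03),('bar',293,322,.08),('cork',487,307,.02),('prop',576,303,.035),('orange1',450,360,.03),('green1',534,372,.03),('green2',405,418,.03),('orange2',636,267,.03),('rib',393,310,.008),('bowl',494,172,.05),('mug',410,172,.09),('jara',578,190,.1),('jarb',158,290,.08),('freeR',720,400,0),('mugrim',410,155,.09)]:
    print(n,px(ci,u/1.4,v/1.4,z).round(3))
E
```

```text
A [ 0.613 -0.007  0.03 ]
B [ 0.627 -0.163  0.03 ]
C [ 0.472 -0.33   0.03 ]
bar [0.524 0.26  0.08 ]
cork [ 0.547 -0.085  0.02 ]
prop [ 0.548 -0.245  0.035]
orange1 [ 0.452 -0.013  0.03 ]
green1 [ 0.427 -0.163  0.03 ]
green2 [0.353 0.07  0.03 ]
orange2 [ 0.612 -0.36   0.03 ]
rib [0.548 0.087 0.008]
bowl [ 0.793 -0.106  0.05 ]
mug [0.785 0.049 0.09 ]
jara [ 0.74  -0.244  0.1  ]
jarb [0.587 0.496 0.08 ]
freeR [ 0.367 -0.503  0.   ]
mugrim [0.816 0.048 0.09 ]
```

View pics/c1.png

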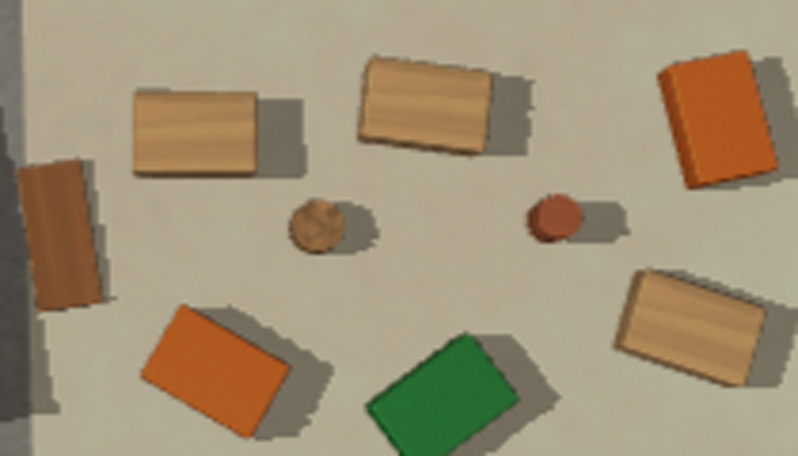

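View pics/c2.png

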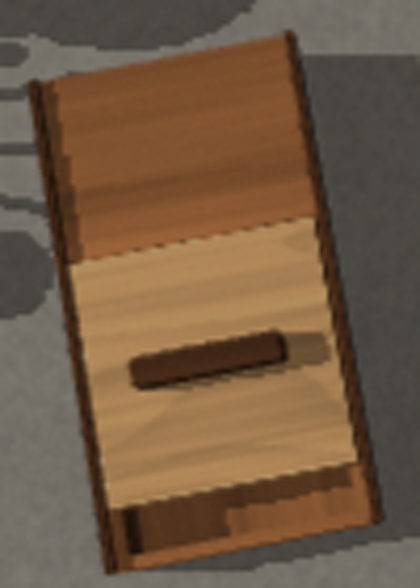

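Corners read from the crops: A (133,92),(257,92),(257,172),(133,173). B (373,62),(491,70),(484,152),(364,138). C (645,270),(765,312),(743,386),(624,346). Chest rails (32,82),(290,35),(383,522),(108,572). Bar (131,360),(283,332),(287,357),(137,388).

```bash
cat >> h.py <<'E'
from scipy.linalg import expm,logm
from scipy.spatial.transform import Rotation as Ro
def T(p,rpy):
    M=np.eye(4);M[:3,:3]=Ro.from_euler('xyz',rpy,degrees=True).as_matrix();M[:3,3]=p;return M
def rows(A,B,n=None):
    """constant row (slide, angular) taking pose A to B in n rows"""
    D=np.linalg.inv(A)@B
    if n is None: n=int(max(1,np.ceil(np.linalg.norm(D[:3,3])/.055),np.ceil(np.degrees(Ro.from_matrix(D[:3,:3]).magnitude())/9.5)))
    E=expm(np.real(logm(D))/n)
    print('n',n,'slide',(E[:3,3]/.5).round(4).tolist(),'ang',(Ro.from_matrix(E[:3,:3]).as_rotvec()/np.pi).round(4).tolist())
def here():
    o=env.get_obs();return T(o['tool_pos'],o['tool_rot'])
def rect(ci,P,z,s,o):
    W=np.array([px(ci,u/s+o[0],v/s+o[1],z)[:2] for u,v in P])
    c=W.mean(0);e=(W[1]+W[2]-W[0]-W[3])/2;f=(W[2]+W[3]-W[0]-W[1])/2
    print(c.round(4),'len',np.hypot(*e).round(4),np.hypot(*f).round(4),'dir e',np.degrees(np.arctan2(-e[1],-e[0])).round(1),'dir f',np.degrees(np.arctan2(-f[1],-f[0])).round(1));return c
E
python3 - <<'E'
from h import *
ci=env.camera_info('top');o=(265,160)
rect(ci,[(133,92),(257,92),(257,172),(133,173)],.03,3.8,o)
rect(ci,[(373,62),(491,70),(484,152),(364,138)],.03,3.8,o)
rect(ci,[(645,270),(765,312),(743,386),(624,346)],.03,3.8,o)
o=(160,145)
rect(ci,[(32,82),(290,35),(383,522),(108,572)],.058,4.2,o)
rect(ci,[(131,360),(283,332),(287,357),(137,388)],.08,4.2,o)
rows(here(),T([.35,.45,.25],[180,0,142]))
rows(T([.35,.45,.25],[180,0,142]),T([.61,.015,.2],[180,0,90]))
E
```

```text
[ 0.6115 -0.0064] len 0.0836 0.0551 dir e 88.6 dir f -2.1
[ 0.6252 -0.1644] len 0.0804 0.0547 dir e 82.9 dir f -9.0
[ 0.4703 -0.3316] len 0.082 0.0522 dir e 69.1 dir f -20.3
[0.5613 0.2661] len 0.16 0.2972 dir e 98.8 dir f 9.6
[0.5227 0.2582] len 0.0887 0.0157 dir e 99.5 dir f 10.5
n 4 slide [-0.0984, -0.0434, -0.0142] ang [-0.0001, 0.0, 0.0263]
n 10 slide [-0.1048, 0.0041, 0.01] ang [-0.0, -0.0, 0.0289]
```

```bash
python3 - <<'E'
from h import *
rows(here(),T([.523,.258,.14],[180,0,99.5]))
rows(T([.523,.258,.14],[180,0,99.5]),T([.523,.258,.064],[180,0,99.5]))
E
```

```text
n 9 slide [-0.11, -0.0048, 0.0182] ang [-0.0001, 0.0, 0.0379]
n 2 slide [0.0, -0.0, 0.076] ang [0.0, 0.0, 0.0]
```

step_arm:
  rows:
    - {"slide":[-0.11,-0.0048,0.0182],"angular":[0,0,0.0379],"jaw":0.6}
    - {"slide":[-0.11,-0.0048,0.0182],"angular":[0,0,0.0379],"jaw":0.6}
    - {"slide":[-0.11,-0.0048,0.0182],"angular":[0,0,0.0379],"jaw":0.6}
    - {"slide":[-0.11,-0.0048,0.0182],"angular":[0,0,0.0379],"jaw":0.6}
    - {"slide":[-0.11,-0.0048,0.0182],"angular":[0,0,0.0379],"jaw":0.6}
    - {"slide":[-0.11,-0.0048,0.0182],"angular":[0,0,0.0379],"jaw":0.6}
    - {"slide":[-0.11,-0.0048,0.0182],"angular":[0,0,0.0379],"jaw":0.6}
    - {"slide":[-0.11,-0.0048,0.0182],"angular":[0,0,0.0379],"jaw":0.6}
    - {"slide":[-0.11,-0.0048,0.0182],"angular":[0,0,0.0379],"jaw":0.6}
    - {"slide":[0,0,0],"angular":[0,0,0],"jaw":0.6}
  newtons: 20

```text
time_s: 1.35
tool_pos: [0.5246, 0.2518, 0.1397]
tool_rot: [-179.9, 0.2, 99.0]
force: [0.2, -0.8, 0.4]
grip_width: 0.0524
grasp_force: 0.0
```

step_arm:
  rows:
    - {"slide":[0,0,0.05],"angular":[0,0,0],"jaw":0.6}
    - {"slide":[0,0,0.05],"angular":[0,0,0],"jaw":0.6}
    - {"slide":[0,0,0.05],"angular":[0,0,0],"jaw":0.6}
    - {"slide":[0,0,0],"angular":[0,0,0],"jaw":0.1}
    - {"slide":[0,0,0],"angular":[0,0,0],"jaw":0.1}
    - {"slide":[0,0,0],"angular":[0,0,0],"jaw":0.1}
    - {"slide":[0,0,0],"angular":[0,0,0],"jaw":0.1}
  newtons: 20

```text
time_s: 2.22
tool_pos: [0.5237, 0.259, 0.0667]
tool_rot: [179.9, -0.0, 99.5]
force: [-0.3, -0.3, -0.7]
grip_width: 0.0202
grasp_force: 0.0
```

step_arm:
  rows:
    - {"slide":[0,0.028,0],"angular":[0,0,0],"jaw":0.1}
    - {"slide":[0,0.028,0],"angular":[0,0,0],"jaw":0.1}
    - {"slide":[0,0.028,0],"angular":[0,0,0],"jaw":0.1}
    - {"slide":[0,0.028,0],"angular":[0,0,0],"jaw":0.1}
    - {"slide":[0,0.028,0],"angular":[0,0,0],"jaw":0.1}
    - {"slide":[0,0.028,0],"angular":[0,0,0],"jaw":0.1}
    - {"slide":[0,0.028,0],"angular":[0,0,0],"jaw":0.1}
    - {"slide":[0,0.026,0],"angular":[0,0,0],"jaw":0.1}
    - {"slide":[0,0,0],"angular":[0,0,0],"jaw":0.1}

```text
time_s: 3.35
tool_pos: [0.6335, 0.2774, 0.0663]
tool_rot: [-179.9, -0.0, 99.5]
force: [-3.6, -1.1, 6.9]
grip_width: 0.0179
grasp_force: 20.0
```

```bash
python3 - <<'E'
from h import *
rows(T([.6335,.2774,.166],[180,0,99.5]),T([.61,-.0064,.16],[180,0,88.6]))
E
```

```text
n 6 slide [-0.0937, -0.016, 0.002] ang [0.0, -0.0, 0.0101]
```

step_arm:
  rows:
    - {"slide":[0,0,0],"angular":[0,0,0],"jaw":0.9}
    - {"slide":[0,0,0],"angular":[0,0,0],"jaw":0.9}
    - {"slide":[0,0,-0.1],"angular":[0,0,0],"jaw":0.9}
    - {"slide":[0,0,-0.1],"angular":[0,0,0],"jaw":0.9}

```text
time_s: 3.85
tool_pos: [0.6325, 0.2766, 0.1657]
tool_rot: [-179.9, 0.1, 99.5]
force: [0.8, 0.8, 1.1]
grip_width: 0.0499
grasp_force: 0.0
```

step_arm:
  rows:
    - {"slide":[-0.0937,-0.016,0],"angular":[0,0,0.0101],"jaw":0.9}
    - {"slide":[-0.0937,-0.016,0],"angular":[0,0,0.0101],"jaw":0.9}
    - {"slide":[-0.0937,-0.016,0],"angular":[0,0,0.0101],"jaw":0.9}
    - {"slide":[-0.0937,-0.016,0],"angular":[0,0,0.0101],"jaw":0.9}
    - {"slide":[-0.0937,-0.016,0],"angular":[0,0,0.0101],"jaw":0.9}
    - {"slide":[-0.0937,-0.016,0],"angular":[0,0,0.0101],"jaw":0.9}
    - {"slide":[0,0,0],"angular":[0,0.05,0],"jaw":0.9}
    - {"slide":[0,0,0],"angular":[0,0.05,0],"jaw":0.9}
    - {"slide":[0,0,0],"angular":[0,0,0],"jaw":0.9}

```text
time_s: 4.97
tool_pos: [0.6089, -0.0126, 0.1645]
tool_rot: [-179.9, -17.8, 88.1]
force: [0.1, -0.7, -0.0]
grip_width: 0.0781
grasp_force: 0.0
```

```bash
python3 - <<'E'
from h import *
o=env.get_obs();print(o['qpos'].round(1),o['tool_pos'],o['tool_rot']);print(here()[:3,2].round(3))
E
```

```text
[-12.2  18.1  26.1  94.3 -26.3  74.7  19.4] [ 0.60892386 -0.01256381  0.16450162] [-179.90284271  -17.80249403   88.08181511]
[ 0.009  0.306 -0.952]
```

```bash
python3 - <<'E'
from h import *
a=T([.6108,-.0344,.09],[180,0,88.6])
rows(here(),a); rows(a,T([.6108,-.0344,.005],[180,0,88.6]))
E
```

```text
n 2 slide [-0.0385, 0.0026, 0.0677] ang [-0.0, -0.0495, -0.0014]
n 2 slide [-0.0, -0.0, 0.085] ang [0.0, 0.0, -0.0]
```

step_arm:
  rows:
    - {"slide":[-0.0385,0.0026,0.0677],"angular":[0,-0.0495,-0.0014],"jaw":0.9}
    - {"slide":[-0.0385,0.0026,0.0677],"angular":[0,-0.0495,-0.0014],"jaw":0.9}
    - {"slide":[0,0,0],"angular":[0,0,0],"jaw":0.9}
    - {"slide":[0,0,0],"angular":[0,0,0],"jaw":0.9}

```text
time_s: 5.48
tool_pos: [0.6124, -0.0276, 0.0923]
tool_rot: [179.8, -0.2, 89.2]
force: [0.4, -1.4, 0.4]
grip_width: 0.0781
grasp_force: 0.0
```

```bash
python3 - <<'E'
from h import *
o=env.get_obs();print(o['qpos'].round(1),o['tool_pos'],o['tool_rot'],o['grip_width'])
rows(here(),T([.6108,-.0344,.005],[180,0,88.6]),3)
snap('wrist','w1.png',1)
E
```

```text
[-22.2  20.5  27.3  98.5 -10.6  63.4   7.5] [ 0.61236174 -0.02759132  0.09232445] [179.8279566   -0.23096209  89.195659  ] 0.07814253462526409
n 3 slide [-0.0047, -0.0011, 0.0582] ang [0.0003, -0.0004, 0.0011]
```

View pics/w1.png

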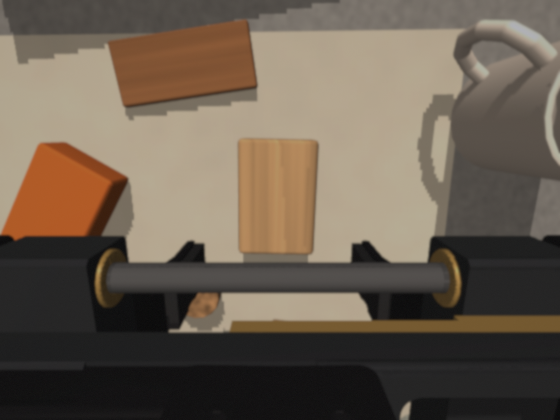

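The wrist view shows block A centred between the fingers at (278,195). The cork at (205,303) is clear of them.

step_arm:
  rows:
    - {"slide":[-0.0047,-0.001,0.0582],"angular":[0,0,0],"jaw":0.9}
    - {"slide":[-0.0047,-0.001,0.0582],"angular":[0,0,0],"jaw":0.9}
    - {"slide":[-0.0047,-0.001,0.0582],"angular":[0,0,0],"jaw":0.9}
    - {"slide":[0,0,0],"angular":[0,0,0],"jaw":0.9}
    - {"slide":[0,0,0],"angular":[0,0,0],"jaw":0.3}
    - {"slide":[0,0,0],"angular":[0,0,0],"jaw":0.3}
    - {"slide":[0,0,0],"angular":[0,0,0],"jaw":0.3}
    - {"slide":[0,0,0],"angular":[0,0,0],"jaw":0.3}
  newtons: 40

```text
time_s: 6.52
tool_pos: [0.611, -0.035, 0.005]
tool_rot: [179.8, -0.2, 89.1]
force: [-1.3, 0.4, 5.4]
grip_width: 0.0556
grasp_force: 39.9
```

step_arm:
  rows:
    - {"slide":[0,0,-0.06],"angular":[0,0,0],"jaw":0.3}
    - {"slide":[0,0,-0.1],"angular":[0,0,0],"jaw":0.3}
    - {"slide":[0,0,-0.1],"angular":[0,0,0],"jaw":0.3}
    - {"slide":[0,0,-0.1],"angular":[0,0,0],"jaw":0.3}
    - {"slide":[0,0,0],"angular":[0,0,0],"jaw":0.3}

```text
time_s: 7.15
tool_pos: [0.6125, -0.036, 0.1885]
tool_rot: [179.4, -0.2, 89.1]
force: [-0.1, 0.1, -1.0]
grip_width: 0.0555
grasp_force: 39.8
```

```bash
python3 - <<'E'
from h import *
s=T([.33,-.58,.2],[180,0,30])
rows(here(),s,12)
E
```

```text
n 12 slide [-0.1068, 0.001, -0.0022] ang [0.0002, -0.0002, 0.0274]
```

step_arm:
  rows:
    - {"slide":[-0.1068,0.001,0],"angular":[0,0,0.0274],"jaw":0.3}
    - {"slide":[-0.1068,0.001,0],"angular":[0,0,0.0274],"jaw":0.3}
    - {"slide":[-0.1068,0.001,0],"angular":[0,0,0.0274],"jaw":0.3}
    - {"slide":[-0.1068,0.001,0],"angular":[0,0,0.0274],"jaw":0.3}
    - {"slide":[-0.1068,0.001,0],"angular":[0,0,0.0274],"jaw":0.3}
    - {"slide":[-0.1068,0.001,0],"angular":[0,0,0.0274],"jaw":0.3}
    - {"slide":[-0.1068,0.001,0],"angular":[0,0,0.0274],"jaw":0.3}
    - {"slide":[-0.1068,0.001,0],"angular":[0,0,0.0274],"jaw":0.3}
    - {"slide":[-0.1068,0.001,0],"angular":[0,0,0.0274],"jaw":0.3}
    - {"slide":[-0.1068,0.001,0],"angular":[0,0,0.0274],"jaw":0.3}

```text
time_s: 8.4
tool_pos: [0.4098, -0.5144, 0.18]
tool_rot: [-179.8, -0.2, 39.7]
force: [0.8, 0.4, -1.3]
grip_width: 0.0557
grasp_force: 39.8
```

step_arm:
  rows:
    - {"slide":[-0.1068,0.001,0],"angular":[0,0,0.0274],"jaw":0.3}
    - {"slide":[-0.1068,0.001,0],"angular":[0,0,0.0274],"jaw":0.3}
    - {"slide":[0,0,0],"angular":[0,0,0],"jaw":0.3}

```text
time_s: 8.78
tool_pos: [0.3195, -0.5823, 0.1804]
tool_rot: [-179.8, 0.1, 29.3]
force: [-0.1, -0.6, -1.8]
grip_width: 0.0553
grasp_force: 39.8
```

step_arm:
  rows:
    - {"slide":[0,0,0],"angular":[0,-0.05,0],"jaw":0.3}
    - {"slide":[0,0,0],"angular":[0,-0.05,0],"jaw":0.3}
    - {"slide":[0,0,0],"angular":[0,-0.05,0],"jaw":0.3}
    - {"slide":[0,0,0],"angular":[0,-0.05,0],"jaw":0.3}
    - {"slide":[0,0,0],"angular":[0,-0.05,0],"jaw":0.3}
    - {"slide":[0,0,0],"angular":[0,0,0],"jaw":0.3}

```text
time_s: 9.52
tool_pos: [0.3317, -0.5757, 0.1762]
tool_rot: [-179.2, 44.9, 30.9]
force: [0.4, 0.6, -0.6]
grip_width: 0.0558
grasp_force: 40.0
```

```bash
python3 - <<'E'
from h import *
o=env.get_obs();print(o['qpos'].round(1),o['tool_pos'].round(3),o['tool_rot'].round(1),o['grip_width'],here()[:3,:3].round(3))
snap('side','s2.png',1.0);snap('top','t2.png',1.0)
a=np.hstack([cv2.imread('pics/t2.png'),cv2.imread('pics/s2.png')]);cv2.imwrite('pics/ts2.png',cv2.resize(a,(800,300)))
E
```

```text
[-1.6 45.3 59.6 84.2  6.6 76.9 -9.9] [ 0.332 -0.576  0.176] [-179.2   44.9   30.9] 0.0558233234666538 [[ 0.608  0.506 -0.612]
 [ 0.364 -0.862 -0.351]
 [-0.705 -0.009 -0.709]]
```

View pics/ts2.png

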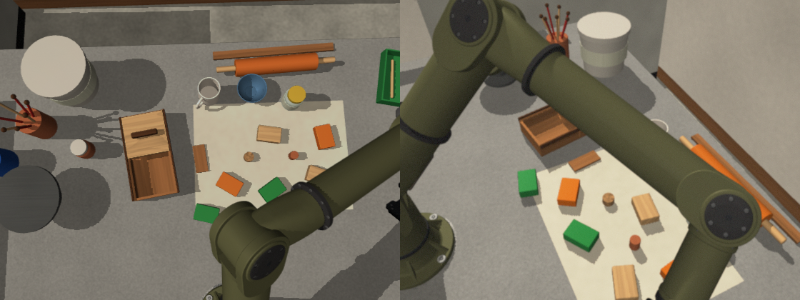

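The picture shows the arm bent round with the elbow over the left. The tool is out of sight on the right. The chest is open and the field is undisturbed.

step_arm:
  rows:
    - {"slide":[0,0,0],"angular":[0,-0.04,0],"jaw":0.3}
    - {"slide":[0,0,0],"angular":[0,-0.04,0],"jaw":0.3}
    - {"slide":[0,0,0],"angular":[0,-0.04,0],"jaw":0.3}
    - {"slide":[0,0,0],"angular":[0,0,0],"jaw":0.3}

```text
time_s: 10.12
tool_pos: [0.3268, -0.5792, 0.1797]
tool_rot: [-179.3, 66.3, 30.5]
force: [-0.6, -0.4, -0.9]
grip_width: 0.0555
grasp_force: 40.0
```

```bash
python3 - <<'E'
from h import *
o=env.get_obs();print(o['qpos'].round(1),o['tool_pos'].round(3),o['tool_rot'].round(1),here()[:3,2].round(3))
E
```

```text
[ -5.5  59.   61.8  82.5  14.9  80.3 -16.9] [ 0.327 -0.579  0.18 ] [-179.3   66.3   30.5] [-0.795 -0.455 -0.402]
```

step_arm:
  rows:
    - {"slide":[0,0,0],"angular":[0,-0.044,0],"jaw":0.3}
    - {"slide":[0,0,0],"angular":[0,-0.044,0],"jaw":0.3}
    - {"slide":[0,0,0],"angular":[0,-0.044,0],"jaw":0.3}
    - {"slide":[0,0,0],"angular":[0,0,0],"jaw":0.3}
    - {"slide":[0,0,0],"angular":[0,0,0],"jaw":0.3}

```text
time_s: 10.75
tool_pos: [0.3261, -0.5805, 0.1845]
tool_rot: [115.8, 89.9, -34.3]
force: [1.0, -0.7, -0.3]
grip_width: 0.0558
grasp_force: 40.0
```

```bash
cat >> h.py <<'E'
def st():
    o=env.get_obs();print(o['time_s'],o['qpos'].round(1),o['tool_pos'].round(3),o['tool_rot'].round(1),'zdir',here()[:3,2].round(3),'w',round(o['grip_width'],4),'F',o['force'].round(1))
E
python3 - <<'E'
from h import *
st();print(here().round(3))
E
```

```text
10.75 [ -6.9  74.8  63.2  80.1  23.   85.2 -22.7] [ 0.326 -0.581  0.185] [115.8  89.9 -34.3] zdir [-0.868 -0.497 -0.001] w 0.0558 F [ 1.  -0.7 -0.3]
[[ 0.002  0.497 -0.868  0.326]
 [-0.001 -0.868 -0.497 -0.581]
 [-1.     0.002 -0.001  0.185]
 [ 0.     0.     0.     1.   ]]
```

step_arm:
  rows:
    - {"slide":[0.05,0,0],"angular":[0,0,0],"jaw":0.3}
    - {"slide":[0.05,0,0],"angular":[0,0,0],"jaw":0.3}
    - {"slide":[0.05,0,0],"angular":[0,0,0],"jaw":0.3}
    - {"slide":[0.03,0,0],"angular":[0,0,0],"jaw":0.3}
    - {"slide":[0,0,0],"angular":[0,0,0],"jaw":0.3}
    - {"slide":[0,0,0],"angular":[0,0,0],"jaw":0.3}

```text
time_s: 11.5
tool_pos: [0.3269, -0.5798, 0.0926]
tool_rot: [-12.7, 89.7, -162.8]
force: [0.5, 0.2, -1.6]
grip_width: 0.0559
grasp_force: 40.0
```

```bash
python3 - <<'E'
from h import *
st();snap('wrist','w3.png',1)
E
```

```text
11.5 [ -5.1  81.4  59.1  77.6  19.7  84.9 -27.7] [ 0.327 -0.58   0.093] [ -12.7   89.7 -162.8] zdir [-0.866 -0.499  0.005] w 0.0559 F [ 0.5  0.2 -1.6]
```

View pics/w3.png

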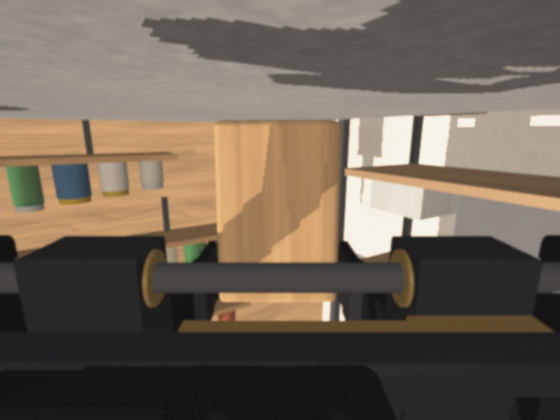

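The wrist view shows the block standing end-down in the grip at (278,200) with the bench above it. The image is inverted, so the camera hangs below the gripper. I'll ease the tilt back about 7° for clearance and set the block down.

step_arm:
  rows:
    - {"slide":[0,0,0],"angular":[0,0.04,0],"jaw":0.3}
    - {"slide":[0.014,0,0],"angular":[0,0,0],"jaw":0.3}
    - {"slide":[0.014,0,0],"angular":[0,0,0],"jaw":0.3}
    - {"slide":[0.008,0,0],"angular":[0,0,0],"jaw":0.3}
    - {"slide":[0,0,0],"angular":[0,0,0],"jaw":0.3}
    - {"slide":[0,0,0],"angular":[0,0,0],"jaw":0.3}

```text
time_s: 12.3
tool_pos: [0.3285, -0.5784, 0.0735]
tool_rot: [-178.8, 83.1, 31.1]
force: [0.3, 0.3, -0.8]
grip_width: 0.0554
grasp_force: 40.0
```

```bash
python3 - <<'E'
from h import *
st()
E
```

```text
12.3 [ -4.7  77.7  57.8  78.6  16.8  82.3 -27.2] [ 0.328 -0.578  0.074] [-178.8   83.1   31.1] zdir [-0.86  -0.495 -0.121] w 0.0554 F [ 0.3  0.3 -0.8]
```

step_arm:
  rows:
    - {"slide":[0.007,0,0],"angular":[0,0,0],"jaw":0.3}
    - {"slide":[0,0,0],"angular":[0,0,0],"jaw":0.3}
    - {"slide":[0,0,0],"angular":[0,0,0],"jaw":0.3}

```text
time_s: 12.68
tool_pos: [0.329, -0.5781, 0.0703]
tool_rot: [-179.1, 83.0, 30.8]
force: [-0.3, 0.3, -1.3]
grip_width: 0.0558
grasp_force: 40.0
```

step_arm:
  rows:
    - {"slide":[0,0,0],"angular":[0,0,0],"jaw":0.85}
    - {"slide":[0,0,0],"angular":[0,0,0],"jaw":0.85}
    - {"slide":[0,0,0],"angular":[0,0,0],"jaw":0.85}
    - {"slide":[0,0,0],"angular":[0,0,0],"jaw":0.85}

```text
time_s: 13.18
tool_pos: [0.329, -0.5781, 0.0703]
tool_rot: [-179.1, 83.0, 30.9]
force: [0.5, 0.0, 0.3]
grip_width: 0.0735
grasp_force: 0.0
```

```bash
python3 - <<'E'
from h import *
st();snap('wrist','w4.png',1)
E
```

```text
13.175 [ -4.6  77.9  57.7  78.5  16.7  82.3 -27.4] [ 0.329 -0.578  0.07 ] [-179.1   83.    30.9] zdir [-0.86  -0.495 -0.122] w 0.0735 F [0.5 0.  0.3]
```

View pics/w4.png

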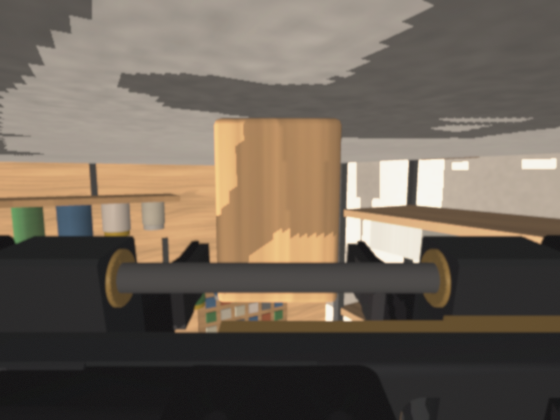

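It's standing by itself, visible at (278,200). Next I'll raise the tool, bring it upright and go round to push the block over.

step_arm:
  rows:
    - {"slide":[-0.08,0,0],"angular":[0,0,0],"jaw":0.85}
    - {"slide":[-0.1,0,0],"angular":[0,0,0],"jaw":0.85}
    - {"slide":[0,0,0],"angular":[0,0.05,0],"jaw":0}
    - {"slide":[0,0,0],"angular":[0,0.05,0],"jaw":0}
    - {"slide":[0,0,0],"angular":[0,0.05,0],"jaw":0}
    - {"slide":[0,0,0],"angular":[0,0.05,0],"jaw":0}
    - {"slide":[0,0,0],"angular":[0,0.05,0],"jaw":0}
    - {"slide":[0,0,0],"angular":[0,0.05,0],"jaw":0}
    - {"slide":[0,0,0],"angular":[0,0.05,0],"jaw":0}
    - {"slide":[0,0,0],"angular":[0,0.05,0],"jaw":0}

```text
time_s: 14.48
tool_pos: [0.3195, -0.5838, 0.1606]
tool_rot: [-180.0, 10.7, 30.0]
force: [0.3, -0.8, -1.2]
grip_width: 0.0039
grasp_force: 0.0
```

step_arm:
  rows:
    - {"slide":[-0.06,0,0],"angular":[0,0.05,0],"jaw":0}
    - {"slide":[-0.06,0,0],"angular":[0,0.01,0],"jaw":0}
    - {"slide":[0,0,0],"angular":[0,0,0],"jaw":0}
    - {"slide":[0,0,0],"angular":[0,0,0],"jaw":0}

```text
time_s: 14.98
tool_pos: [0.2686, -0.6129, 0.166]
tool_rot: [-179.8, 0.2, 30.0]
force: [0.3, 0.0, 0.1]
grip_width: 0.0003
grasp_force: 0.0
```

```bash
python3 - <<'E'
from h import *
st();snap('wrist','w5.png',1)
c=np.array([.338,-.573,0]);d=np.array([-.868,-.497,0])
a=T(c+d*.055+[0,0,.066],[180,0,30]);rows(here(),a,5)
E
```

```text
14.975 [ 29.2  28.5  48.   85.7 -21.3  75.5  19.1] [ 0.269 -0.613  0.166] [-179.8    0.2   30. ] zdir [-0.004  0.001 -1.   ] w 0.0003 F [0.3 0.  0.1]
n 5 slide [0.0096, -0.0, 0.0399] ang [-0.0002, 0.0002, 0.0001]
```

View pics/w5.png

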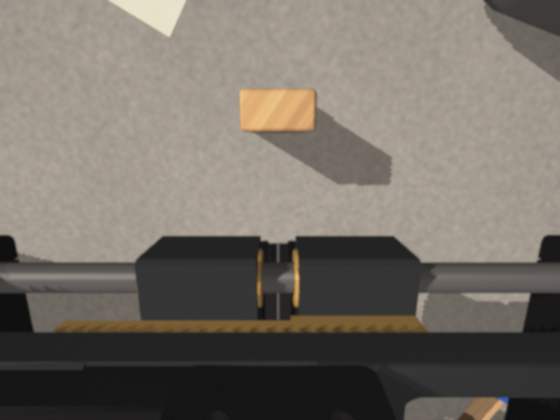

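The block stands end-up at (278,110), directly along the tool's +x. Going down and pushing it over.

step_arm:
  rows:
    - {"slide":[0,0,0.1],"angular":[0,0,0],"jaw":0}
    - {"slide":[0,0,0.098],"angular":[0,0,0],"jaw":0}
    - {"slide":[0.06,0,0],"angular":[0,0,0],"jaw":0}
    - {"slide":[0.03,0,0],"angular":[0,0,0],"jaw":0}
    - {"slide":[0.03,0,0],"angular":[0,0,0],"jaw":0}
    - {"slide":[0.03,0,0],"angular":[0,0,0],"jaw":0}
    - {"slide":[0.03,0,0],"angular":[0,0,0],"jaw":0}
    - {"slide":[0.02,0,0],"angular":[0,0,0],"jaw":0}
    - {"slide":[0,0,0],"angular":[0,0,0],"jaw":0}
    - {"slide":[-0.06,0,-0.1],"angular":[0,0,0],"jaw":0.9}

```text
time_s: 16.27
tool_pos: [0.3302, -0.5743, 0.1133]
tool_rot: [-179.4, 0.2, 30.2]
force: [0.5, 0.1, 0.1]
grip_width: 0.0051
grasp_force: 0.0
```

step_arm:
  rows:
    - {"slide":[0,0,-0.06],"angular":[0,0,0],"jaw":0.9}
    - {"slide":[0,0,0],"angular":[0,0,0],"jaw":0.9}
    - {"slide":[0,0,0],"angular":[0,0,0],"jaw":0.9}

```text
time_s: 16.65
tool_pos: [0.3282, -0.5781, 0.1463]
tool_rot: [-179.8, 0.2, 29.9]
force: [1.7, 0.5, 0.1]
grip_width: 0.0326
grasp_force: 0.0
```

```bash
python3 - <<'E'
from h import *
st();snap('wrist','w6.png',1);print(env.camera_info('wrist'))
import json;ci=env.camera_info('wrist');np.savez('w6.npz',**ci)
E
```

```text
16.65 [ 23.4  28.7  47.3  87.7 -21.4  73.3  13.4] [ 0.328 -0.578  0.146] [-179.8    0.2   29.9] zdir [-0.004  0.001 -1.   ] w 0.0326 F [1.7 0.5 0.1]
{'fx': 321.6998509971631, 'fy': 321.6998509971631, 'cx': 277.6620371150285, 'cy': 214.1266721802587, 'R': array([[ 0.49950671, -0.86630044, -0.00407286],
       [-0.83926047, -0.48507049,  0.24565928],
       [-0.21479037, -0.11929027, -0.96934768]]), 't': array([-0.66359097, -0.01527078,  0.31591861])}
```

View pics/w6.png

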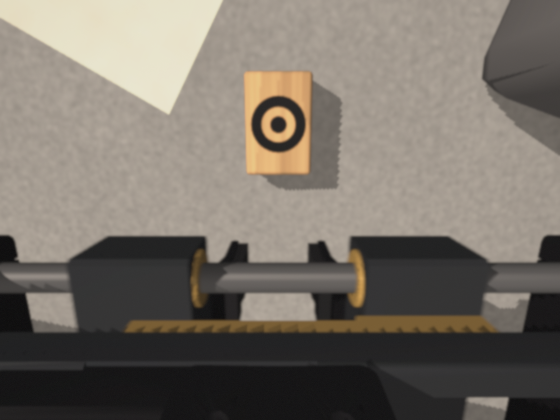

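Block A shows the seal, so it is the sealed block, and it lies flat. Its corners are (246,72),(311,72),(309,173),(247,173).

```bash
python3 - <<'E'
from h import *
ci=env.camera_info('wrist')
c=rect(ci,[(246,72),(246,173),(310,173),(311,72)],.03,1,(0,0))
a=T([*c,.006],[180,0,30]);b=T([*c,.08],[180,0,30])
rows(here(),b);rows(b,a)
u=T([*c,.19],[180,0,30])
w=T([.49,.254,.15],[180,0,99.4]);rows(u,w)
E
```

```text
[ 0.3919 -0.5407] len 0.0807 0.0535 dir e 29.7 dir f 120.0
n 2 slide [0.0737, -0.0001, 0.0656] ang [-0.0007, 0.0005, -0.0002]
n 2 slide [-0.0, -0.0, 0.074] ang [0.0, -0.0, -0.0]
n 15 slide [0.1063, -0.0399, 0.0053] ang [0.0, 0.0, -0.0257]
```

step_arm:
  rows:
    - {"slide":[0.0737,0,0.0656],"angular":[0,0,0],"jaw":0.9}
    - {"slide":[0.0737,0,0.0656],"angular":[0,0,0],"jaw":0.9}
    - {"slide":[0,0,0],"angular":[0,0,0],"jaw":0.9}
    - {"slide":[0,0,0.05],"angular":[0,0,0],"jaw":0.9}
    - {"slide":[0,0,0.05],"angular":[0,0,0],"jaw":0.9}
    - {"slide":[0,0,0.048],"angular":[0,0,0],"jaw":0.9}
    - {"slide":[0,0,0],"angular":[0,0,0],"jaw":0.3}
    - {"slide":[0,0,0],"angular":[0,0,0],"jaw":0.3}
    - {"slide":[0,0,0],"angular":[0,0,0],"jaw":0.3}
    - {"slide":[0,0,0],"angular":[0,0,0],"jaw":0.3}

```text
time_s: 17.95
tool_pos: [0.3923, -0.5425, 0.0085]
tool_rot: [180.0, 0.2, 29.9]
force: [-0.4, -0.3, 2.0]
grip_width: 0.0559
grasp_force: 40.0
```

step_arm:
  rows:
    - {"slide":[0,0,-0.06],"angular":[0,0,0],"jaw":0.3}
    - {"slide":[0,0,-0.1],"angular":[0,0,0],"jaw":0.3}
    - {"slide":[0,0,-0.1],"angular":[0,0,0],"jaw":0.3}
    - {"slide":[0,0,-0.1],"angular":[0,0,0],"jaw":0.3}
    - {"slide":[0,0,0],"angular":[0,0,0],"jaw":0.3}

```text
time_s: 18.58
tool_pos: [0.3938, -0.5443, 0.1926]
tool_rot: [179.6, 0.1, 29.9]
force: [-0.4, -0.4, -2.0]
grip_width: 0.0554
grasp_force: 40.0
```

step_arm:
  rows:
    - {"slide":[0.1063,-0.04,0.005],"angular":[0,0,-0.0257],"jaw":0.3}
    - {"slide":[0.1063,-0.04,0.005],"angular":[0,0,-0.0257],"jaw":0.3}
    - {"slide":[0.1063,-0.04,0.005],"angular":[0,0,-0.0257],"jaw":0.3}
    - {"slide":[0.1063,-0.04,0.005],"angular":[0,0,-0.0257],"jaw":0.3}
    - {"slide":[0.1063,-0.04,0.005],"angular":[0,0,-0.0257],"jaw":0.3}
    - {"slide":[0.1063,-0.04,0.005],"angular":[0,0,-0.0257],"jaw":0.3}
    - {"slide":[0.1063,-0.04,0.005],"angular":[0,0,-0.0257],"jaw":0.3}
    - {"slide":[0.1063,-0.04,0.005],"angular":[0,0,-0.0257],"jaw":0.3}
    - {"slide":[0.1063,-0.04,0.005],"angular":[0,0,-0.0257],"jaw":0.3}
    - {"slide":[0.1063,-0.04,0.005],"angular":[0,0,-0.0257],"jaw":0.3}

```text
time_s: 19.82
tool_pos: [0.5684, -0.0158, 0.1606]
tool_rot: [-179.7, 0.1, 76.4]
force: [1.9, 0.4, -0.3]
grip_width: 0.0556
grasp_force: 40.0
```

step_arm:
  rows:
    - {"slide":[0.1063,-0.04,0.005],"angular":[0,0,-0.0257],"jaw":0.3}
    - {"slide":[0.1063,-0.04,0.005],"angular":[0,0,-0.0257],"jaw":0.3}
    - {"slide":[0.1063,-0.04,0.005],"angular":[0,0,-0.0257],"jaw":0.3}
    - {"slide":[0.1063,-0.04,0.005],"angular":[0,0,-0.0257],"jaw":0.3}
    - {"slide":[0.1063,-0.04,0.005],"angular":[0,0,-0.0257],"jaw":0.3}
    - {"slide":[0,0,0],"angular":[0,0,0],"jaw":0.3}
    - {"slide":[0,0,0],"angular":[0,0,0],"jaw":0.3}

```text
time_s: 20.7
tool_pos: [0.4906, 0.2525, 0.1486]
tool_rot: [-179.7, 0.0, 99.3]
force: [0.5, -1.5, -0.6]
grip_width: 0.0557
grasp_force: 40.0
```

```bash
python3 - <<'E'
from h import *
st();rows(here(),T([.49,.254,.1],[180,0,99.4]),2);snap('side','s7.png',1)
E
```

```text
20.7 [-44.3   9.5  15.8 103.1  -2.8  68.1 -18.2] [0.491 0.253 0.149] [-179.7    0.    99.3] zdir [-0.005 -0.001 -1.   ] w 0.0557 F [ 0.5 -1.5 -0.6]
n 2 slide [0.0016, -0.0001, 0.0486] ang [-0.0008, 0.0001, -0.0002]
```

step_arm:
  rows:
    - {"slide":[0,0,0.07],"angular":[0,0,0],"jaw":0.3}
    - {"slide":[0,0,0.07],"angular":[0,0,0],"jaw":0.3}
    - {"slide":[0,0,0.07],"angular":[0,0,0],"jaw":0.3}
    - {"slide":[0,0,0.03],"angular":[0,0,0],"jaw":0.3}
    - {"slide":[0,0,0.02],"angular":[0,0,0],"jaw":0.3}
    - {"slide":[0,0,0],"angular":[0,0,0],"jaw":0.3}
    - {"slide":[0,0,0],"angular":[0,0,0],"jaw":0.3}

```text
time_s: 21.62
tool_pos: [0.4914, 0.2536, 0.0206]
tool_rot: [-179.9, -0.1, 99.3]
force: [-0.6, -0.8, 0.3]
grip_width: 0.0559
grasp_force: 40.0
```

step_arm:
  rows:
    - {"slide":[0,0,0],"angular":[0,0,0],"jaw":0.78}
    - {"slide":[0,0,0],"angular":[0,0,0],"jaw":0.78}
    - {"slide":[0,0,0],"angular":[0,0,0],"jaw":0.78}
    - {"slide":[0,0,0],"angular":[0,0,0],"jaw":0.78}
    - {"slide":[0,0,-0.1],"angular":[0,0,0],"jaw":0.78}
    - {"slide":[0,0,-0.12],"angular":[0,0,0],"jaw":0.78}
    - {"slide":[0,0,-0.06],"angular":[0,0,0],"jaw":0.6}
    - {"slide":[0,0,0],"angular":[0,0,0],"jaw":0.6}

```text
time_s: 22.62
tool_pos: [0.4927, 0.2541, 0.1625]
tool_rot: [179.9, -0.2, 99.3]
force: [0.4, 0.7, 0.5]
grip_width: 0.0564
grasp_force: 0.0
```

```bash
python3 - <<'E'
from h import *
st();snap('wrist','w8.png',1);snap('side','s8.png',1)
a=cv2.imread('pics/w8.png')[:280];b=cv2.imread('pics/s8.png')[100:240,140:320]
cv2.imwrite('pics/v8.png',np.hstack([cv2.resize(a,(440,220)),cv2.resize(b,(283,220))]))
rows(here(),T([.6335,.2774,.14],[180,0,99.5]))
E
```

```text
22.625 [-44.5   8.8  16.1 102.2  -2.8  69.2 -18.3] [0.493 0.254 0.162] [179.9  -0.2  99.3] zdir [ 0.001  0.004 -1.   ] w 0.0564 F [0.4 0.7 0.5]
n 3 slide [0.0005, 0.0967, 0.0122] ang [-0.0005, -0.0001, -0.0003]
```

View pics/v8.png

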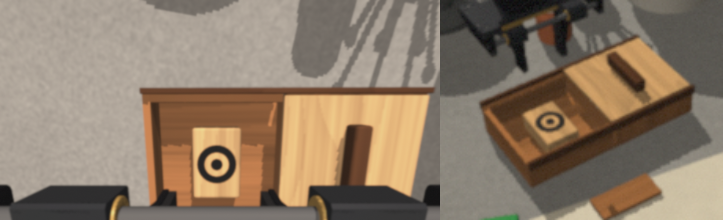

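The sealed block lies flat in the middle of the compartment with its seal up. Now I'll shut the cover.

step_arm:
  rows:
    - {"slide":[0,0.0967,0.0122],"angular":[0,0,0],"jaw":0.6}
    - {"slide":[0,0.0967,0.0122],"angular":[0,0,0],"jaw":0.6}
    - {"slide":[0,0.0967,0.0122],"angular":[0,0,0],"jaw":0.6}
    - {"slide":[0,0,0.075],"angular":[0,0,0],"jaw":0.6}
    - {"slide":[0,0,0.07],"angular":[0,0,0],"jaw":0.6}
    - {"slide":[0,0,0],"angular":[0,0,0],"jaw":0.1}
    - {"slide":[0,0,0],"angular":[0,0,0],"jaw":0.1}
    - {"slide":[0,0,0],"angular":[0,0,0],"jaw":0.1}
    - {"slide":[0,0,0],"angular":[0,0,0],"jaw":0.1}
    - {"slide":[0,0,0],"angular":[0,0,0],"jaw":0.1}
  newtons: 20

```text
time_s: 23.98
tool_pos: [0.6336, 0.2769, 0.0694]
tool_rot: [-179.8, -0.1, 99.3]
force: [-3.5, -1.3, 5.2]
grip_width: 0.0178
grasp_force: 20.0
```

step_arm:
  rows:
    - {"slide":[0,-0.03,0],"angular":[0,0,0],"jaw":0.1}
    - {"slide":[0,-0.03,0],"angular":[0,0,0],"jaw":0.1}
    - {"slide":[0,-0.035,0],"angular":[0,0,0],"jaw":0.1}
    - {"slide":[0,-0.035,0],"angular":[0,0,0],"jaw":0.1}
    - {"slide":[0,-0.035,0],"angular":[0,0,0],"jaw":0.1}
    - {"slide":[0,-0.035,0],"angular":[0,0,0],"jaw":0.1}
    - {"slide":[0,-0.035,0],"angular":[0,0,0],"jaw":0.1}
    - {"slide":[0,-0.03,0],"angular":[0,0,0],"jaw":0.1}
    - {"slide":[0,-0.02,0],"angular":[0,0,0],"jaw":0.1}
    - {"slide":[0,0,0],"angular":[0,0,0],"jaw":0.1}

```text
time_s: 25.22
tool_pos: [0.4925, 0.2534, 0.0693]
tool_rot: [-179.7, -0.0, 99.3]
force: [-1.4, -1.5, 6.0]
grip_width: 0.0173
grasp_force: 20.0
```

step_arm:
  rows:
    - {"slide":[0,-0.006,0],"angular":[0,0,0],"jaw":0.1}
    - {"slide":[0,-0.004,0],"angular":[0,0,0],"jaw":0.1}
    - {"slide":[0,0,0],"angular":[0,0,0],"jaw":0.1}

```text
time_s: 25.6
tool_pos: [0.4895, 0.2529, 0.0693]
tool_rot: [-179.9, -0.1, 99.3]
force: [4.6, -1.3, 5.9]
grip_width: 0.0177
grasp_force: 20.0
```

step_arm:
  rows:
    - {"slide":[0,0,0],"angular":[0,0,0],"jaw":0.5}
    - {"slide":[0,0,0],"angular":[0,0,0],"jaw":0.5}
    - {"slide":[0,0,-0.1],"angular":[0,0,0],"jaw":0.9}
    - {"slide":[0,0,-0.1],"angular":[0,0,0],"jaw":0.9}
    - {"slide":[0,0,0],"angular":[0,0,0],"jaw":0.9}

```text
time_s: 26.22
tool_pos: [0.4902, 0.2542, 0.1723]
tool_rot: [179.9, -0.2, 99.4]
force: [-0.3, -0.1, -0.3]
grip_width: 0.0599
grasp_force: 0.0
```

```bash
python3 - <<'E'
from h import *
st();snap('top','t9.png',1)
a=cv2.imread('pics/raw_top1.png').astype(int);b=cv2.imread('pics/raw_t9.png').astype(int)
d=(abs(a-b).max(2)>45).astype(np.uint8)
n,l,s,c=cv2.connectedComponentsWithStats(cv2.morphologyEx(d,cv2.MORPH_OPEN,np.ones((3,3))))
for i in range(1,n):
    if s[i,4]>30: print(s[i],c[i].round())
h=T([.6217,-.1922,.09],[180,0,82.9]);rows(here(),h)
# crop of B and C
im=cv2.imread('pics/raw_t9.png')
cv2.imwrite('pics/c9.png',cv2.resize(im[160:280,265:475],None,fx=3.8,fy=3.8,interpolation=cv2.INTER_CUBIC))
E
```

```text
26.225 [-45.7   8.1  17.2 101.9  -2.7  70.2 -18.4] [0.49  0.254 0.172] [179.9  -0.2  99.4] zdir [ 0.001  0.004 -1.   ] w 0.0599 F [-0.3 -0.1 -0.3]
[ 300  183   46   24 1027] [322. 195.]
[159 184  12   9  77] [165. 188.]
[  115   189   164   231 11004] [204. 297.]
[157 195  15   8  76] [165. 198.]
[ 294  208  170   76 3920] [381. 244.]
[ 452  223   41   60 1251] [478. 252.]
[212 224  27  11 247] [224. 229.]
[152 291  35  58 622] [168. 324.]
[  249   338   311    74 10888] [406. 372.]
[214 347  14  16 150] [220. 355.]
[164 350  10   9  71] [168. 355.]
[176 359  33  61 688] [193. 390.]
[   0  377   51   43 1709] [ 22. 400.]
n 9 slide [-0.1004, 0.0261, 0.0176] ang [-0.0001, -0.0001, 0.0102]
```

step_arm:
  rows:
    - {"slide":[-0.1004,0.0261,0.01],"angular":[0,0,0.0102],"jaw":0.9}
    - {"slide":[-0.1004,0.0261,0.01],"angular":[0,0,0.0102],"jaw":0.9}
    - {"slide":[-0.1004,0.0261,0.01],"angular":[0,0,0.0102],"jaw":0.9}
    - {"slide":[-0.1004,0.0261,0.01],"angular":[0,0,0.0102],"jaw":0.9}
    - {"slide":[-0.1004,0.0261,0.01],"angular":[0,0,0.0102],"jaw":0.9}
    - {"slide":[-0.1004,0.0261,0.01],"angular":[0,0,0.0102],"jaw":0.9}
    - {"slide":[-0.1004,0.0261,0.01],"angular":[0,0,0.0102],"jaw":0.9}
    - {"slide":[-0.1004,0.0261,0.01],"angular":[0,0,0.0102],"jaw":0.9}
    - {"slide":[-0.1004,0.0261,0.01],"angular":[0,0,0.0102],"jaw":0.9}
    - {"slide":[0,0,0],"angular":[0,0,0],"jaw":0.9}

```text
time_s: 27.52
tool_pos: [0.6178, -0.1992, 0.1201]
tool_rot: [-179.5, 0.2, 82.3]
force: [-0.2, 0.2, -1.1]
grip_width: 0.0782
grasp_force: 0.0
```

```bash
cat >> h.py <<'E'
def wood(im,ci,roi=None):
    """find light wooden block faces in an RGB picture"""
    hsv=cv2.cvtColor(im,cv2.COLOR_RGB2HSV)
    m=cv2.inRange(hsv,(8,75,110),(22,190,255));m=cv2.morphologyEx(m,cv2.MORPH_OPEN,np.ones((3,3)))
    for c in cv2.findContours(m,cv2.RETR_EXTERNAL,cv2.CHAIN_APPROX_NONE)[0]:
        if cv2.contourArea(c)<400: continue
        b=cv2.boxPoints(cv2.minAreaRect(c));W=np.array([px(ci,u,v,.03)[:2] for u,v in b])
        e=W[1]-W[0];f=W[2]-W[1]
        if np.hypot(*e)<np.hypot(*f):e,f=f,e
        print('px',b.mean(0).round(),W.mean(0).round(4),'L',np.hypot(*e).round(3),np.hypot(*f).round(3),'dir',(np.degrees(np.arctan2(e[1],e[0]))%180).round(1))
E
python3 - <<'E'
from h import *
st();ci=env.camera_info('wrist');wood(env.read_camera('wrist'),ci)
print('top');wood(cv2.imread('pics/raw_t9.png')[:,:,::-1].copy(),env.camera_info('top'))
rows(here(),T([.6217,-.1922,.005],[180,0,82.9]),4)
E
```

```text
27.525 [-10.9  24.9  34.1  91.1 -14.3  69.   18.3] [ 0.618 -0.199  0.12 ] [-179.5    0.2   82.3] zdir [-0.01  -0.003 -1.   ] w 0.0782 F [-0.2  0.2 -1.1]
px [394. 324.] [ 0.7057 -0.308 ] L 0.287 0.013 dir 172.7
px [285. 169.] [ 0.6276 -0.1624] L 0.084 0.054 dir 80.4
px [166.  83.] [ 0.5494 -0.0874] L 0.033 0.032 dir 101.3
top
px [230. 257.] [0.4601 0.2153] L 0.077 0.072 dir 9.6
px [448. 247.] [ 0.4696 -0.3317] L 0.082 0.052 dir 71.6
px [280. 221.] [0.5457 0.0886] L 0.098 0.044 dir 7.1
px [376. 187.] [ 0.6274 -0.1614] L 0.087 0.057 dir 81.0
px [207. 200.] [0.6071 0.2742] L 0.226 0.146 dir 9.5
px [382.  70.] [ 0.943  -0.1941] L 0.453 0.03 dir 92.9
n 4 slide [0.0019, 0.0016, 0.0576] ang [-0.0007, 0.0001, -0.0005]
```

```bash
python3 - <<'E'
from h import *
g=T([.623,-.1907,.005],[180,0,81.5]);rows(here(),g,4)
u=T([.623,-.1907,.19],[180,0,81.5]);rows(u,T([.345,-.595,.185],[180,0,30]),11)
E
```

```text
n 4 slide [0.0027, 0.0022, 0.0576] ang [-0.0007, 0.0001, 0.0014]
n 11 slide [-0.0922, -0.0042, 0.0009] ang [-0.0, -0.0, 0.026]
```

step_arm:
  rows:
    - {"slide":[0.0027,0.0022,0.0576],"angular":[0,0,0.0014],"jaw":0.9}
    - {"slide":[0.0027,0.0022,0.0576],"angular":[0,0,0.0014],"jaw":0.9}
    - {"slide":[0.0027,0.0022,0.0576],"angular":[0,0,0.0014],"jaw":0.9}
    - {"slide":[0.0027,0.0022,0.0576],"angular":[0,0,0.0014],"jaw":0.9}
    - {"slide":[0,0,0],"angular":[0,0,0],"jaw":0.9}
    - {"slide":[0,0,0],"angular":[0,0,0],"jaw":0.3}
    - {"slide":[0,0,0],"angular":[0,0,0],"jaw":0.3}
    - {"slide":[0,0,0],"angular":[0,0,0],"jaw":0.3}
    - {"slide":[0,0,0],"angular":[0,0,0],"jaw":0.3}
  newtons: 40

```text
time_s: 28.7
tool_pos: [0.626, -0.1886, 0.009]
tool_rot: [-179.8, 0.0, 81.8]
force: [-2.2, 1.1, 4.4]
grip_width: 0.056
grasp_force: 39.9
```

step_arm:
  rows:
    - {"slide":[0,0,-0.06],"angular":[0,0,0],"jaw":0.3}
    - {"slide":[0,0,-0.1],"angular":[0,0,0],"jaw":0.3}
    - {"slide":[0,0,-0.1],"angular":[0,0,0],"jaw":0.3}
    - {"slide":[0,0,-0.1],"angular":[0,0,0],"jaw":0.3}
    - {"slide":[0,0,0],"angular":[0,0,0],"jaw":0.3}

```text
time_s: 29.32
tool_pos: [0.6289, -0.1897, 0.1929]
tool_rot: [179.7, 0.1, 81.8]
force: [0.2, 0.1, -2.0]
grip_width: 0.0558
grasp_force: 39.9
```

step_arm:
  rows:
    - {"slide":[-0.0922,-0.0042,0],"angular":[0,0,0.026],"jaw":0.3}
    - {"slide":[-0.0922,-0.0042,0],"angular":[0,0,0.026],"jaw":0.3}
    - {"slide":[-0.0922,-0.0042,0],"angular":[0,0,0.026],"jaw":0.3}
    - {"slide":[-0.0922,-0.0042,0],"angular":[0,0,0.026],"jaw":0.3}
    - {"slide":[-0.0922,-0.0042,0],"angular":[0,0,0.026],"jaw":0.3}
    - {"slide":[-0.0922,-0.0042,0],"angular":[0,0,0.026],"jaw":0.3}
    - {"slide":[-0.0922,-0.0042,0],"angular":[0,0,0.026],"jaw":0.3}
    - {"slide":[-0.0922,-0.0042,0],"angular":[0,0,0.026],"jaw":0.3}
    - {"slide":[-0.0922,-0.0042,0],"angular":[0,0,0.026],"jaw":0.3}
    - {"slide":[-0.0922,-0.0042,0],"angular":[0,0,0.026],"jaw":0.3}

```text
time_s: 30.58
tool_pos: [0.3879, -0.5699, 0.1867]
tool_rot: [-179.7, 0.2, 34.8]
force: [-0.4, -0.6, -1.9]
grip_width: 0.0554
grasp_force: 39.9
```

step_arm:
  rows:
    - {"slide":[-0.0922,-0.0042,0],"angular":[0,0,0.026],"jaw":0.3}
    - {"slide":[0,0,0],"angular":[0,0,0],"jaw":0.3}

```text
time_s: 30.82
tool_pos: [0.3434, -0.5969, 0.1877]
tool_rot: [-179.8, 0.4, 29.8]
force: [-0.5, -0.6, -0.3]
grip_width: 0.0559
grasp_force: 39.9
```

```bash
python3 - <<'E'
from h import *
st()
E
```

```text
30.825 [ 22.9  31.2  50.7  80.9 -23.7  79.2  13.7] [ 0.343 -0.597  0.188] [-179.8    0.4   29.8] zdir [-0.008 -0.    -1.   ] w 0.0559 F [-0.5 -0.6 -0.3]
```

step_arm:
  rows:
    - {"slide":[0,0,0],"angular":[0,-0.0461,0],"jaw":0.3}
    - {"slide":[0,0,0],"angular":[0,-0.0461,0],"jaw":0.3}
    - {"slide":[0,0,0],"angular":[0,-0.0461,0],"jaw":0.3}
    - {"slide":[0,0,0],"angular":[0,-0.0461,0],"jaw":0.3}
    - {"slide":[0,0,0],"angular":[0,-0.0461,0],"jaw":0.3}
    - {"slide":[0,0,0],"angular":[0,-0.0461,0],"jaw":0.3}
    - {"slide":[0,0,0],"angular":[0,-0.0461,0],"jaw":0.3}
    - {"slide":[0,0,0],"angular":[0,-0.0461,0],"jaw":0.3}
    - {"slide":[0,0,0],"angular":[0,-0.0461,0],"jaw":0.3}
    - {"slide":[0,0,0],"angular":[0,-0.0461,0],"jaw":0.3}

```text
time_s: 32.08
tool_pos: [0.3522, -0.5933, 0.1861]
tool_rot: [-177.7, 83.3, 32.8]
force: [0.5, -1.0, -1.4]
grip_width: 0.0556
grasp_force: 39.9
```

step_arm:
  rows:
    - {"slide":[0.05,0,0],"angular":[0,0,0],"jaw":0.3}
    - {"slide":[0.05,0,0],"angular":[0,0,0],"jaw":0.3}
    - {"slide":[0.05,0,0],"angular":[0,0,0],"jaw":0.3}
    - {"slide":[0.04,0,0],"angular":[0,0,0],"jaw":0.3}
    - {"slide":[0,0,0],"angular":[0,0,0],"jaw":0.3}
    - {"slide":[0,0,0],"angular":[0,0,0],"jaw":0.3}

```text
time_s: 32.83
tool_pos: [0.36, -0.5889, 0.0959]
tool_rot: [-179.7, 83.2, 30.6]
force: [0.4, 0.4, -0.6]
grip_width: 0.0558
grasp_force: 39.9
```

```bash
python3 - <<'E'
from h import *
st()
E
```

```text
32.825 [ -4.   79.   60.7  73.5  15.2  84.9 -23.5] [ 0.36  -0.589  0.096] [-179.7   83.2   30.6] zdir [-0.857 -0.501 -0.118] w 0.0558 F [ 0.4  0.4 -0.6]
```

step_arm:
  rows:
    - {"slide":[0.02,0,0],"angular":[0,0,0],"jaw":0.3}
    - {"slide":[0.02,0,0],"angular":[0,0,0],"jaw":0.3}
    - {"slide":[0.009,0,0],"angular":[0,0,0],"jaw":0.3}
    - {"slide":[0.004,0,0],"angular":[0,0,0],"jaw":0.3}
    - {"slide":[0,0,0],"angular":[0,0,0],"jaw":0.3}
    - {"slide":[0,0,0],"angular":[0,0,0],"jaw":0.3}

```text
time_s: 33.58
tool_pos: [0.3627, -0.5869, 0.0685]
tool_rot: [-179.2, 83.2, 31.1]
force: [-0.1, 0.2, -0.6]
grip_width: 0.0558
grasp_force: 39.9
```

step_arm:
  rows:
    - {"slide":[0,0,0],"angular":[0,0,0],"jaw":0.85}
    - {"slide":[0,0,0],"angular":[0,0,0],"jaw":0.85}
    - {"slide":[0,0,0],"angular":[0,0,0],"jaw":0.85}
    - {"slide":[0,0,0],"angular":[0,0,0],"jaw":0.85}

```text
time_s: 34.08
tool_pos: [0.3627, -0.5869, 0.0685]
tool_rot: [-179.1, 83.2, 31.2]
force: [0.3, 0.2, -0.4]
grip_width: 0.0733
grasp_force: 0.0
```

step_arm:
  rows:
    - {"slide":[-0.08,0,0],"angular":[0,0,0],"jaw":0.85}
    - {"slide":[-0.1,0,0],"angular":[0,0,0],"jaw":0.85}
    - {"slide":[0,0,0],"angular":[0,0.05,0],"jaw":0}
    - {"slide":[0,0,0],"angular":[0,0.05,0],"jaw":0}
    - {"slide":[0,0,0],"angular":[0,0.05,0],"jaw":0}
    - {"slide":[0,0,0],"angular":[0,0.05,0],"jaw":0}
    - {"slide":[0,0,0],"angular":[0,0.05,0],"jaw":0}
    - {"slide":[0,0,0],"angular":[0,0.05,0],"jaw":0}
    - {"slide":[0,0,0],"angular":[0,0.05,0],"jaw":0}
    - {"slide":[0,0,0],"angular":[0,0.05,0],"jaw":0}

```text
time_s: 35.33
tool_pos: [0.3534, -0.5924, 0.1587]
tool_rot: [-180.0, 10.9, 30.3]
force: [-0.3, -0.6, -0.6]
grip_width: 0.0041
grasp_force: 0.0
```

step_arm:
  rows:
    - {"slide":[-0.06,0,0],"angular":[0,0.05,0],"jaw":0}
    - {"slide":[-0.06,0,0],"angular":[0,0.011,0],"jaw":0}
    - {"slide":[0,0,0],"angular":[0,0,0],"jaw":0}
    - {"slide":[0,0,0],"angular":[0,0,0],"jaw":0}

```text
time_s: 35.83
tool_pos: [0.3028, -0.6218, 0.1643]
tool_rot: [-179.8, 0.2, 30.3]
force: [-0.2, -0.4, -0.1]
grip_width: 0.0007
grasp_force: 0.0
```

```bash
python3 - <<'E'
from h import *
st();snap('wrist','w10.png',1);wood(env.read_camera('wrist'),env.camera_info('wrist'))
ci=env.camera_info('wrist');print([px(ci,278,v,.084).round(3) for v in (90,130)])
E
```

```text
35.825 [ 28.6  31.6  47.9  82.1 -23.4  76.7  18. ] [ 0.303 -0.622  0.164] [-179.8    0.2   30.3] zdir [-0.004  0.001 -1.   ] w 0.0007 F [-0.2 -0.4 -0.1]
px [472. 410.] [ 0.213  -0.9259] L 0.041 0.025 dir 120.7
px [240. 324.] [ 0.1768 -0.6506] L 0.372 0.015 dir 120.6
px [276. 110.] [ 0.3778 -0.5755] L 0.066 0.036 dir 120.5
[array([ 0.387, -0.572,  0.084]), array([ 0.364, -0.586,  0.084])]
```

step_arm:
  rows:
    - {"slide":[0,0,0.1],"angular":[0,0,0],"jaw":0}
    - {"slide":[0,0,0.098],"angular":[0,0,0],"jaw":0}
    - {"slide":[0.06,0,0],"angular":[0,0,0],"jaw":0}
    - {"slide":[0.03,0,0],"angular":[0,0,0],"jaw":0}
    - {"slide":[0.03,0,0],"angular":[0,0,0],"jaw":0}
    - {"slide":[0.03,0,0],"angular":[0,0,0],"jaw":0}
    - {"slide":[0.03,0,0],"angular":[0,0,0],"jaw":0}
    - {"slide":[0.02,0,0],"angular":[0,0,0],"jaw":0}
    - {"slide":[0,0,0],"angular":[0,0,0],"jaw":0}
    - {"slide":[-0.06,0,-0.1],"angular":[0,0,0],"jaw":0.9}

```text
time_s: 37.17
tool_pos: [0.3642, -0.5827, 0.1112]
tool_rot: [-179.4, 0.1, 30.6]
force: [1.0, -1.3, -0.1]
grip_width: 0.0049
grasp_force: 0.0
```

step_arm:
  rows:
    - {"slide":[0,0,-0.06],"angular":[0,0,0],"jaw":0.9}
    - {"slide":[0,0,0],"angular":[0,0,0],"jaw":0.9}
    - {"slide":[0,0,0],"angular":[0,0,0],"jaw":0.9}

```text
time_s: 37.55
tool_pos: [0.3622, -0.5867, 0.1445]
tool_rot: [-179.8, 0.2, 30.3]
force: [-0.0, -0.0, -1.2]
grip_width: 0.0326
grasp_force: 0.0
```

```bash
python3 - <<'E'
from h import *
st();snap('wrist','w11.png',1);wood(env.read_camera('wrist'),env.camera_info('wrist'))
print('top');wood(env.read_camera('top'),env.camera_info('top'))
E
```

```text
37.55 [ 23.1  32.1  47.2  83.7 -23.6  74.7  12.5] [ 0.362 -0.587  0.145] [-179.8    0.2   30.3] zdir [-0.004  0.001 -1.   ] w 0.0326 F [-0.  -0.  -1.2]
px [362. 324.] [ 0.3066 -0.7118] L 0.266 0.014 dir 120.5
px [364. 278.] [ 0.3471 -0.6876] L 0.057 0.015 dir 37.3
px [277. 119.] [ 0.4274 -0.5464] L 0.082 0.054 dir 31.8
top
px [533. 261.] [ 0.4277 -0.5401] L 0.086 0.066 dir 30.3
px [446. 246.] [ 0.4725 -0.3283] L 0.09 0.056 dir 69.6
px [280. 221.] [0.546  0.0886] L 0.097 0.043 dir 7.3
px [208. 216.] [0.5671 0.2729] L 0.307 0.156 dir 8.7
px [382.  70.] [ 0.9431 -0.1935] L 0.45 0.029 dir 92.9
```

Block B has fallen flat at (0.428,-0.545), measuring 82×54 mm. Now block C.

```bash
python3 - <<'E'
from h import *
u=here().copy();u[2,3]=.19
h=T([.4605,-.3575,.12],[180,0,70]);rows(here(),h);
g=T([.4605,-.3575,.006],[180,0,70]);rows(h,g,4)
up=T([.4605,-.3575,.19],[180,0,70]);rows(up,T([.25,-.493,.19],[180,0,30]))
E
```

```text
n 5 slide [0.095, -0.0356, 0.0094] ang [-0.0004, 0.0001, -0.0441]
n 4 slide [0.0, 0.0, 0.057] ang [0.0, 0.0, -0.0]
n 5 slide [-0.0952, -0.037, 0.0] ang [0.0, -0.0, 0.0444]
```

step_arm:
  rows:
    - {"slide":[0.095,-0.0356,0.0094],"angular":[0,0,-0.0441],"jaw":0.9}
    - {"slide":[0.095,-0.0356,0.0094],"angular":[0,0,-0.0441],"jaw":0.9}
    - {"slide":[0.095,-0.0356,0.0094],"angular":[0,0,-0.0441],"jaw":0.9}
    - {"slide":[0.095,-0.0356,0.0094],"angular":[0,0,-0.0441],"jaw":0.9}
    - {"slide":[0.095,-0.0356,0.0094],"angular":[0,0,-0.0441],"jaw":0.9}
    - {"slide":[0,0,0],"angular":[0,0,0],"jaw":0.9}
    - {"slide":[0,0,0],"angular":[0,0,0],"jaw":0.9}

```text
time_s: 38.58
tool_pos: [0.4605, -0.3588, 0.1212]
tool_rot: [-179.8, 0.1, 70.0]
force: [-0.6, 0.6, 0.3]
grip_width: 0.0784
grasp_force: 0.0
```

```bash
python3 - <<'E'
from h import *
st();wood(env.read_camera('wrist'),env.camera_info('wrist'))
rows(here(),T([.4605,-.3575,.006],[180,0,70]),4)
E
```

```text
38.575 [  1.8  17.1  39.4 101.1 -11.5  66.2  24.7] [ 0.46  -0.359  0.121] [-1.798e+02  1.000e-01  7.000e+01] zdir [-0.005 -0.    -1.   ] w 0.0784 F [-0.6  0.6  0.3]
px [394. 324.] [ 0.5236 -0.4861] L 0.29 0.011 dir 160.1
px [279. 180.] [ 0.471  -0.3327] L 0.083 0.053 dir 68.5
px [338.  31.] [ 0.5474 -0.2461] L 0.03 0.028 dir 159.8
n 4 slide [0.0012, -0.0001, 0.0577] ang [-0.0003, 0.0002, -0.0001]
```

C is confirmed at (0.471,-0.333), yaw 68.5.

step_arm:
  rows:
    - {"slide":[0.001,0,0.0577],"angular":[0,0,0.001],"jaw":0.9}
    - {"slide":[0.001,0,0.0577],"angular":[0,0,0.001],"jaw":0.9}
    - {"slide":[0.001,0,0.0577],"angular":[0,0,0.001],"jaw":0.9}
    - {"slide":[0.001,0,0.0577],"angular":[0,0,0.001],"jaw":0.9}
    - {"slide":[0,0,0],"angular":[0,0,0],"jaw":0.9}
    - {"slide":[0,0,0],"angular":[0,0,0],"jaw":0.3}
    - {"slide":[0,0,0],"angular":[0,0,0],"jaw":0.3}
    - {"slide":[0,0,0],"angular":[0,0,0],"jaw":0.3}
    - {"slide":[0,0,0],"angular":[0,0,0],"jaw":0.3}
  newtons: 40

```text
time_s: 39.75
tool_pos: [0.4617, -0.3571, 0.0071]
tool_rot: [-179.9, 0.1, 69.3]
force: [-0.8, 0.1, 4.3]
grip_width: 0.0558
grasp_force: 40.0
```

step_arm:
  rows:
    - {"slide":[0,0,-0.06],"angular":[0,0,0],"jaw":0.3}
    - {"slide":[0,0,-0.1],"angular":[0,0,0],"jaw":0.3}
    - {"slide":[0,0,-0.1],"angular":[0,0,0],"jaw":0.3}
    - {"slide":[0,0,-0.1],"angular":[0,0,0],"jaw":0.3}
    - {"slide":[0,0,0],"angular":[0,0,0],"jaw":0.3}

```text
time_s: 40.38
tool_pos: [0.4637, -0.3583, 0.1905]
tool_rot: [179.7, 0.1, 69.3]
force: [0.3, -0.2, -3.1]
grip_width: 0.0555
grasp_force: 40.0
```

step_arm:
  rows:
    - {"slide":[-0.0952,-0.037,0],"angular":[0,0,0.0444],"jaw":0.3}
    - {"slide":[-0.0952,-0.037,0],"angular":[0,0,0.0444],"jaw":0.3}
    - {"slide":[-0.0952,-0.037,0],"angular":[0,0,0.0444],"jaw":0.3}
    - {"slide":[-0.0952,-0.037,0],"angular":[0,0,0.0444],"jaw":0.3}
    - {"slide":[-0.0952,-0.037,0],"angular":[0,0,0.0444],"jaw":0.3}
    - {"slide":[0,0,0],"angular":[0,0,0],"jaw":0.3}
    - {"slide":[0,0,0],"angular":[0,0,0],"jaw":0.3}

```text
time_s: 41.25
tool_pos: [0.2499, -0.4886, 0.1859]
tool_rot: [-179.8, 0.2, 29.4]
force: [0.6, -0.1, -0.2]
grip_width: 0.0554
grasp_force: 40.0
```

step_arm:
  rows:
    - {"slide":[0,0,0],"angular":[0,-0.0461,0],"jaw":0.3}
    - {"slide":[0,0,0],"angular":[0,-0.0461,0],"jaw":0.3}
    - {"slide":[0,0,0],"angular":[0,-0.0461,0],"jaw":0.3}
    - {"slide":[0,0,0],"angular":[0,-0.0461,0],"jaw":0.3}
    - {"slide":[0,0,0],"angular":[0,-0.0461,0],"jaw":0.3}
    - {"slide":[0,0,0],"angular":[0,0,0],"jaw":0.3}

```text
time_s: 42.0
tool_pos: [0.254, -0.4865, 0.1839]
tool_rot: [-179.5, 41.8, 30.2]
force: [0.9, -0.5, -0.4]
grip_width: 0.0558
grasp_force: 40.0
```

```bash
python3 - <<'E'
from h import *
st()
E
```

```text
42.0 [ -7.8  24.5  53.5 101.9  21.1  76.2 -22.3] [ 0.254 -0.487  0.184] [-179.5   41.8   30.2] zdir [-0.58  -0.327 -0.746] w 0.0558 F [ 0.9 -0.5 -0.4]
```

step_arm:
  rows:
    - {"slide":[0,0,0],"angular":[0,-0.0461,0],"jaw":0.3}
    - {"slide":[0,0,0],"angular":[0,-0.0461,0],"jaw":0.3}
    - {"slide":[0,0,0],"angular":[0,-0.0461,0],"jaw":0.3}
    - {"slide":[0,0,0],"angular":[0,-0.0461,0],"jaw":0.3}
    - {"slide":[0,0,0],"angular":[0,-0.0461,0],"jaw":0.3}
    - {"slide":[0,0,0],"angular":[0,0,0],"jaw":0.3}

```text
time_s: 42.75
tool_pos: [0.2497, -0.4889, 0.1841]
tool_rot: [-176.6, 83.2, 32.7]
force: [-0.1, -0.8, -1.2]
grip_width: 0.0557
grasp_force: 40.0
```

step_arm:
  rows:
    - {"slide":[0.05,0,0],"angular":[0,0,0],"jaw":0.3}
    - {"slide":[0.05,0,0],"angular":[0,0,0],"jaw":0.3}
    - {"slide":[0.05,0,0],"angular":[0,0,0],"jaw":0.3}
    - {"slide":[0.03,0,0],"angular":[0,0,0],"jaw":0.3}
    - {"slide":[0,0,0],"angular":[0,0,0],"jaw":0.3}
    - {"slide":[0,0,0],"angular":[0,0,0],"jaw":0.3}

```text
time_s: 43.5
tool_pos: [0.2588, -0.4846, 0.0989]
tool_rot: [-179.9, 83.1, 29.4]
force: [0.1, -0.2, -1.9]
grip_width: 0.0552
grasp_force: 40.0
```

```bash
python3 - <<'E'
from h import *
st();print('top');wood(env.read_camera('top'),env.camera_info('top'))
E
```

```text
43.5 [ -9.4  61.9  47.1  96.7  28.5  83.1 -40.2] [ 0.259 -0.485  0.099] [-179.9   83.1   29.4] zdir [-0.866 -0.486 -0.12 ] w 0.0552 F [ 0.1 -0.2 -1.9]
top
px [535. 261.] [ 0.4287 -0.5463] L 0.082 0.053 dir 30.7
px [280. 221.] [0.5458 0.0886] L 0.098 0.044 dir 7.3
px [208. 217.] [0.5662 0.2725] L 0.31 0.157 dir 8.6
px [382.  71.] [ 0.9427 -0.1944] L 0.453 0.03 dir 92.9
```

step_arm:
  rows:
    - {"slide":[0.02,0,0],"angular":[0,0,0],"jaw":0.3}
    - {"slide":[0.02,0,0],"angular":[0,0,0],"jaw":0.3}
    - {"slide":[0.012,0,0],"angular":[0,0,0],"jaw":0.3}
    - {"slide":[0.008,0,0],"angular":[0,0,0],"jaw":0.3}
    - {"slide":[0,0,0],"angular":[0,0,0],"jaw":0.3}
    - {"slide":[0,0,0],"angular":[0,0,0],"jaw":0.3}

```text
time_s: 44.3
tool_pos: [0.2614, -0.4824, 0.0688]
tool_rot: [-179.3, 83.3, 30.0]
force: [-0.2, 2.2, 4.5]
grip_width: 0.0559
grasp_force: 40.0
```

step_arm:
  rows:
    - {"slide":[0,0,0],"angular":[0,0,0],"jaw":0.85}
    - {"slide":[0,0,0],"angular":[0,0,0],"jaw":0.85}
    - {"slide":[0,0,0],"angular":[0,0,0],"jaw":0.85}
    - {"slide":[0,0,0],"angular":[0,0,0],"jaw":0.85}

```text
time_s: 44.8
tool_pos: [0.262, -0.4824, 0.0676]
tool_rot: [-179.0, 83.2, 30.3]
force: [-0.4, -0.3, 0.0]
grip_width: 0.0735
grasp_force: 0.0
```

step_arm:
  rows:
    - {"slide":[-0.08,0,0],"angular":[0,0,0],"jaw":0.85}
    - {"slide":[-0.1,0,0],"angular":[0,0,0],"jaw":0.85}
    - {"slide":[0,0,0],"angular":[0,0.05,0],"jaw":0}
    - {"slide":[0,0,0],"angular":[0,0.05,0],"jaw":0}
    - {"slide":[0,0,0],"angular":[0,0.05,0],"jaw":0}
    - {"slide":[0,0,0],"angular":[0,0.05,0],"jaw":0}
    - {"slide":[0,0,0],"angular":[0,0.05,0],"jaw":0}
    - {"slide":[0,0,0],"angular":[0,0.05,0],"jaw":0}
    - {"slide":[0,0,0],"angular":[0,0.05,0],"jaw":0}
    - {"slide":[0,0,0],"angular":[0,0.05,0],"jaw":0}

```text
time_s: 46.05
tool_pos: [0.2526, -0.4878, 0.1579]
tool_rot: [-180.0, 10.8, 29.3]
force: [-0.5, 1.0, -0.1]
grip_width: 0.0035
grasp_force: 0.0
```

step_arm:
  rows:
    - {"slide":[-0.06,0,0],"angular":[0,0.05,0],"jaw":0}
    - {"slide":[-0.06,0,0],"angular":[0,0.011,0],"jaw":0}
    - {"slide":[0,0,0],"angular":[0,0,0],"jaw":0}
    - {"slide":[0,0,0],"angular":[0,0,0],"jaw":0}

```text
time_s: 46.55
tool_pos: [0.2012, -0.5163, 0.1638]
tool_rot: [-179.8, 0.2, 29.3]
force: [0.6, 0.3, -0.1]
grip_width: 0.0004
grasp_force: 0.0
```

```bash
python3 - <<'E'
from h import *
st();snap('wrist','w12.png',1);wood(env.read_camera('wrist'),env.camera_info('wrist'))
E
```

```text
46.55 [ 19.6  12.2  52.4 102.9 -10.   70.   14.2] [ 0.201 -0.516  0.164] [-179.8    0.2   29.3] zdir [-0.004  0.001 -1.   ] w 0.0004 F [ 0.6  0.3 -0.1]
px [239. 324.] [ 0.0736 -0.5417] L 0.373 0.015 dir 119.6
px [276. 107.] [ 0.2785 -0.4709] L 0.066 0.037 dir 119.5
px [440.  25.] [ 0.4008 -0.5569] L 0.065 0.037 dir 119.5
```

step_arm:
  rows:
    - {"slide":[0,0,0.1],"angular":[0,0,0],"jaw":0}
    - {"slide":[0,0,0.098],"angular":[0,0,0],"jaw":0}
    - {"slide":[0.06,0,0],"angular":[0,0,0],"jaw":0}
    - {"slide":[0.03,0,0],"angular":[0,0,0],"jaw":0}
    - {"slide":[0.03,0,0],"angular":[0,0,0],"jaw":0}
    - {"slide":[0.03,0,0],"angular":[0,0,0],"jaw":0}
    - {"slide":[0.03,0,0],"angular":[0,0,0],"jaw":0}
    - {"slide":[0.02,0,0],"angular":[0,0,0],"jaw":0}
    - {"slide":[0,0,0],"angular":[0,0,0],"jaw":0}
    - {"slide":[-0.06,0,-0.1],"angular":[0,0,0],"jaw":0.9}

```text
time_s: 47.9
tool_pos: [0.2621, -0.4791, 0.1122]
tool_rot: [-179.5, 0.3, 29.6]
force: [0.1, -1.2, 0.9]
grip_width: 0.0048
grasp_force: 0.0
```

step_arm:
  rows:
    - {"slide":[0,0,-0.1],"angular":[0,0,0],"jaw":0.9}
    - {"slide":[0,0,-0.1],"angular":[0,0,0],"jaw":0.9}
    - {"slide":[0,0,0],"angular":[0,0,0],"jaw":0.9}

```text
time_s: 48.28
tool_pos: [0.2622, -0.4855, 0.2189]
tool_rot: [179.7, 0.1, 29.2]
force: [0.0, 0.2, -0.4]
grip_width: 0.0326
grasp_force: 0.0
```

```bash
python3 - <<'E'
from h import *
st();snap('wrist','w13.png',1);wood(env.read_camera('wrist'),env.camera_info('wrist'))
snap('top','t13.png',1)
a=cv2.imread('pics/w13.png')[:240];b=cv2.imread('pics/t13.png')
cv2.imwrite('pics/v13.png',np.hstack([cv2.resize(a,(420,180)),np.zeros((180,0,3),np.uint8)]) if 0 else np.vstack([cv2.resize(a,(560,240)),b[100:420]]))
E
```

```text
48.275 [11.1  8.  52.5 99.4 -6.5 75.4  4.2] [ 0.262 -0.485  0.219] [1.797e+02 1.000e-01 2.920e+01] zdir [ 0.001 -0.006 -1.   ] w 0.0326 F [ 0.   0.2 -0.4]
px [366. 323.] [ 0.176  -0.6529] L 0.321 0.018 dir 120.1
px [364. 278.] [ 0.225  -0.6192] L 0.072 0.019 dir 36.3
px [274. 124.] [ 0.3245 -0.4431] L 0.082 0.053 dir 30.3
px [407.  84.] [ 0.4238 -0.5409] L 0.085 0.061 dir 30.7
```

View pics/v13.png

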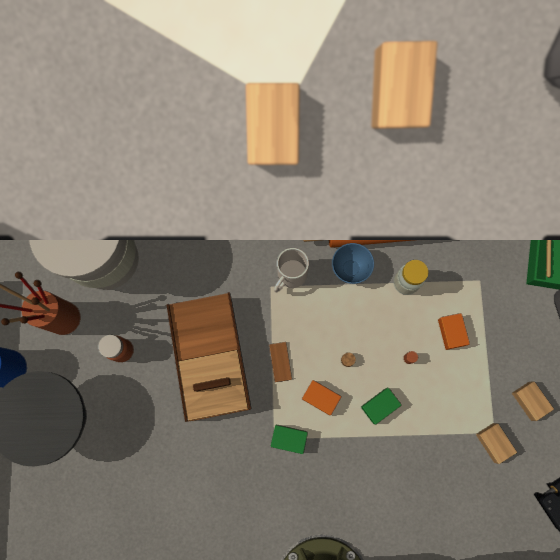

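Both remaining blocks lie flat at (274,124) and (407,84) in the wrist view. The top view shows the cover fully shut and the other things where they were. Handing in.

```bash
python3 -c "
from cell import env
print(env.sign_off())"
```

```text
the job is handed in; nothing more can be done
None
```

I turned over all three blocks on the bench, laid the sealed one seal up in the compartment, shut the cover and handed the job in at about 48 s. I saw the seal facing up; for the other two, that they are underside up is inferred from the direction they fell, and the hand-in returned no verdict.

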